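# Fit the hanging rod and hang up the ear defenders

## Robot

A 6-joint arm with a two-finger parallel gripper is mounted at the origin on the work surface. World frame = base frame: x ahead of the robot, y to its left, z up, the work surface at z = 0. Lengths are in m, angles in rad, forces in N, time in s.
With the tool pointing down it reaches from about 0.4 to 0.925 m from the base axis. Payload 3.4 kg.
Tool frame: the origin (TCP) lies between the finger pads; the fingertips stand 17 mm ahead of it and the grasp point (between the pads) lies 2 mm behind it; z points along the fingers, y is the line along which they close (so a half turn about z gives the same grasp; the last joint's range is limited). The gripper opens to 85 mm and grips with 20 to 120 N. Pads are 22 mm wide; open, the fingers measure 114 mm over their backs; the gripper's body (76 mm by 85 mm) begins 54 mm behind the grasp point. The pads swing forward as they close: fully open they stand 13 mm farther back than shut.
Start: joints at [1.256, 0.307, 1.506, -0, 1.328, -0.073], TCP at [0.138, 0.558, 0.248] pointing down, gripper open.
Joint ranges: [-3.12, 3.12], [-1.05, 2.28], [0.14, 2.33], [-1.42, 4.57], [0.1, 2.73], [-2.68, 2.68]. Speed limits (rad/s): [2.57, 2.57, 3.14, 3.14, 3.14, 3.14].

## Interface

Orientations are given as a 3x3 rotation matrix whose columns are the frame's x, y, z axes.
In Python, from rig import readout, imaging, workorder gives the robot as it stands.
- The arm moves only by the tool servo_tool, never from a script. Its argument "series" is a list of rows, each a list of 3 entries, a list of its own where there are three numbers: the shift along the tool's x, y, z in mm, then the turn, a rotation vector about the tool's x, y, z in degrees, then the finger opening in mm, from 0 to 85.4. In form: [[[x, y, z], [rx, ry, rz], hand], ...]. A call has exactly 10 rows; each row shifts and turns the commanded pose from where the row before left it, along the tool's axes as they then stand; what a row does not reach is not made up. A row lasts 1/12 s, in which the tool goes at most 41.7 mm and 7.16 degrees, less where a joint would pass 70% of its speed; a pose out of reach is approached as far as the arm can. A call with a gripper value outside its range is refused whole. The fingers move at their own pace and stop on an object; "grip_force" is the grip in N (left out, the last holds). Time passes only in rows, so rows that do not move let the fingers close, or fill a call up. It gives the time, the measured TCP pose, the force, the opening and the grip force at its end, in the units of the state.
- readout.get_obs(): the state, without advancing time (a new reading comes with each control period).
- imaging.grab_frame(name): name is "scene" or "side" or "wrist"; returns (picture, depth): 384x512x3 uint8, red, green, blue; 384x512 float32, m along the optical axis (not along the pixel's ray), 0 where there is no reading.
- imaging.calibration(name): a dict with "K" (3x3 intrinsics, pixels), "rvec" (rotation vector, rad) and "tvec" (3), from world to camera coordinates, as OpenCV has them; the wrist camera has in their place "tool_from_camera" (4x4, takes a point from camera to tool coordinates, whose origin is the TCP and whose axes are the flange's). Camera axes: x right, y down, z forward; pixel columns grow to the right and rows downward; lengths in m; the calibration is good to about 2 mm. A picture is of the moment at which its call begins: read the wrist's pose just before it. calibration takes no time and is no camera call.
- workorder.hand_in(): hands the job in; it is judged then, once.
The state is a dict: "t": time; "q": joint angles; "dq": joint speeds; "tau": joint torques, N m; "tool_pos": TCP position; "eef_rot": TCP orientation; "wrist_force": force on the tool from outside, world axes, zero at the start; "ft_torque": the same for the moment, N m; "grip_width": opening from 0.0 (shut) to 1.0 (fully open); "finger_force": force on a finger pad.
Only numpy, scipy, OpenCV 4.12 (cv2) and the standard library are available. Lean on these libraries where they do the work, as an engineer would, in place of code of your own. Each camera call takes 0.05 s, during which the arm holds its last target. There are 200 camera calls.

## Task

Take the red-knobbed rod from its rest and feed its plain end through the row of eyes under the glass shelf, through the first two, until the small red third one stops it, and leave it there. Then take the ear defenders off the white mixer and hang them over the rod by their headband, between the red knob and the first eye, one cup on each side, hanging free of the bench. Do not move or tip the jar, beaker or tip box.

Things in the scene. Friction and masses are not known exactly. Their poses are not given: they have to be found in the camera images.
- station: Fixed stand: three upright eyes (rings, 8 mm thick, each on an 18 mm wide stem) in a row along its +y, on one level axis 220 mm above the bench, centres at y=0, 55 and 90 mm, under a glass shelf. Origin on the bench below the first eye's centre; x points away from the robot (yaw varies -12 to +15 degrees), z up. Base plate 100 x 150 x 12 mm, y from -30 to +120.
- ring1 (a point): Centre of the entry (-y) face of the first eye, hole 24 mm, outside 48 mm; axes as the station's. The rod enters here going along +y.
- ring2 (a point): Centre of the entry face of the second eye, hole 20 mm, outside 44 mm, 55 mm after ring1.
- ring3 (a point): Centre of the entry face of the red third eye, hole 11 mm, outside 40 mm, 90 mm after ring1: it stops the rod, whose tip ends up here.
- shelf_edge (a point): Middle of the glass shelf's front edge, at its underside, 385 mm above the bench (an edge strip hangs 2 mm lower). The shelf, 10 mm thick, spans 160 mm either way along station y and 179 mm back along +x; station x of the edge is -39 mm. It blocks an upright gripper over the rod: tilt the tool about 35 degrees, reaching in from -x. Small stock bottles stand on it.
- post (a point): Foot of one of the shelf's two 16 mm square posts, at station x=+128, y=-10 mm; the other at y=+120. An arm 8 mm deep runs from each under the glass to x=+5; low feet, 10 mm, reach x=+45.
- rest: Fixed grey rest holding the rod: base plate 70 x 190 x 8 mm with two notched supports 8 mm thick, 31 mm wide, 52 mm high, at y=-68 and y=+50 mm. Origin under the base plate's centre. The rod lies along its y axis, its axis 50 mm above the bench.
- rod: Loose aluminium rod, 16 mm thick, 0.12 kg, along its own y: plain end at y=+100 mm, red ball knob 26 mm across at y=-90. Origin on its axis. Lies open in the rest (lift straight up), y within 35 degrees of the station's y; free to grip from y=-55 to +35. In the eyes it has 2 to 4 mm of play all round; let go, its knob end sags about 5 degrees.
- rod_tip (a point): Centre of the plain end face of the rod.
- mixer: Fixed low white bench instrument, a block 200 x 160 x 80 mm (x, y, z) with a dark panel on its front (-x) face, on which the ear defenders stand. Origin under its centre; yaw -40 to -17 degrees.
- defenders: Loose ear defenders, 0.22 kg, standing on the mixer. Rigid blue headband, 22 mm wide (y), 5 mm thick: a half circle, mean radius 60 mm, in the local xz plane, centred 85 mm above the origin, open below. Yellow cups 34 x 64 x 84 mm at x=-64 and +64; 72 mm clear between their cushions. Origin underneath, midway; z up; x roughly away from the robot (yaw -49 to -8 degrees).
- arch_under (a point): Underside of the headband at the top of its arch, 142.5 mm above the defenders' origin: the spot that rests on the rod.
- jar: Loose amber jar with a white lid, 64 mm across, 85 mm high; origin under its centre. Leave alone.
- beaker: Loose glass beaker, 68 mm across, 85 mm high; origin under its centre. Leave alone.
- tipbox: Loose blue tip box with a clear lid, 80 x 105 x 63 mm; origin under its centre. Leave alone.
Not all that is in view belongs to the job. What is meant by the rod is not yellow, and is the larger of those in its own colour.

How it is judged:
On the way, in this order (a step that is already met when the one before it is completed fails the run):
1. the rod is through the first two eyes and up against the third (y of rod_tip in the frame of ring3 between -0.01 and 0.004 m and x of rod_tip in the frame of ring3 between -0.01 and 0.01 m and z of rod_tip in the frame of ring3 between -0.01 and 0.01 m and angle between the y axis of rod and the y axis of station, either way round below 0.21 rad), for 0.2 s.
2. the ear defenders are lifted clear of the mixer (contact force between defenders and mixer below 0.05 N and distance of defenders from where it was at the start of the episode above 0.02 m), for 0.1 s.
At the end, for the whole second after the job is handed in: Rod through two eyes, tip within 10 mm of the third eye's face and of the axis, within 12 degrees. Defenders at rest on the rod: arch within 30 mm sideways of it, 10 to 95 mm before the first eye, +20/-25 mm of the axis height, within 34 degrees of square, tilted under 23 (all of step 1 and contact force between defenders and rod above 0.5 N and y of arch_under in the frame of ring1 between -0.095 and -0.01 m and x of arch_under in the frame of ring1 between -0.03 and 0.03 m and z of arch_under in the frame of ring1 between -0.025 and 0.02 m and angle between the y axis of defenders and the y axis of station, either way round below 0.6 rad and angle between defenders's own z axis and vertical below 0.4 rad and linear speed of defenders below 0.03 m/s and angular speed of defenders below 0.4 rad/s and linear speed of rod below 0.02 m/s); the robot touches nothing.
It fails at once if the jar was moved or tipped (distance of jar from where it was at the start of the episode above 0.03 m or angle between jar's own z axis and vertical above 0.4 rad).
It fails at once if the beaker was moved or tipped (distance of beaker from where it was at the start of the episode above 0.03 m or angle between beaker's own z axis and vertical above 0.4 rad).
It fails at once if the tip box was moved or tipped (distance of tipbox from where it was at the start of the episode above 0.03 m or angle between tipbox's own z axis and vertical above 0.4 rad).
It also fails if it takes over 61 s, if anything falls off the work surface, if the arm or the gripper's body presses on something with over 40 N, if the wrist force passes 120 N, or if a joint passes its speed limit or range.

## Working session

There is one attempt and no reset: what is moved stays moved. The work goes in short steps, Python scripts to look and compute and a tool call to move; the robot and the scene stay as the last step left them, time stands still between calls to the robot, and variables do not carry over. Pictures are saved under pics/ and viewed, at most 10 in all, crops included, and the job is handed in when it is done.

Besides the shell and the picture viewer there is one more tool, called after "Call:" by a JSON object that holds its "fn" and its "kwargs". servo_tool: Moves the arm, as the interface text tells. Its arguments: {"type":"object","properties":{"series":{"type":"array","items":{"type":"array"}},"grip_force":{"type":"number"}},"required":["series"]}

```bash
ls; mkdir -p pics; python3 - <<'E'
from rig import readout, imaging, workorder
import cv2,numpy as np
o=readout.get_obs();print(o)
ims=[]
for n in("scene","side"):
    im,d=imaging.grab_frame(n);np.savez(f"pics/{n}.npz",im=im,d=d);c=imaging.calibration(n);print(n,c)
    cv2.imwrite(f"pics/{n}0.png",im[...,::-1])
print(imaging.calibration("wrist"))
E
```

```text
pics
{'t': 0.0, 'q': array([ 1.25548011e+00,  3.07556066e-01,  1.50766414e+00, -5.23146542e-06,
        1.32838650e+00, -7.35046959e-02]), 'dq': array([ 1.87640317e-03, -3.08269784e-04, -4.96997205e-04, -6.82026518e-04,
       -7.64200945e-05, -1.87622036e-03]), 'tau': array([-1.77026723e-03, -4.57545447e+01, -2.51913035e+01, -4.28760186e-04,
        1.33755093e-02,  3.69013901e-05]), 'tool_pos': array([0.13751515, 0.55763975, 0.24739419]), 'eef_rot': array([[-9.70906037e-01,  2.39459984e-01, -6.19762406e-04],
       [ 2.39460744e-01,  9.70904156e-01, -1.91632643e-03],
       [ 1.42846399e-04, -2.00898166e-03, -9.99997972e-01]]), 'wrist_force': array([ 0.04132098,  0.16776679, -0.7302319 ]), 'ft_torque': array([-0.01145298, -0.00396959,  0.01780424]), 'finger_force': 0.0, 'grip_width': 1.003886518446129}
scene {'K': array([[383.04595244,   0.        , 259.76478782],
       [  0.        , 383.04595244, 187.91399119],
       [  0.        ,   0.        ,   1.        ]]), 'rvec': array([ 1.67734991,  1.55199568, -0.81424757]), 'tvec': array([-0.01663482, -0.0704773 ,  1.74380383])}
side {'K': array([[374.94581877,   0.        , 254.12600912],
       [  0.        , 374.94581877, 186.81055583],
       [  0.        ,   0.        ,   1.        ]]), 'rvec': array([ 0.40423694, -2.71887163,  1.26964171]), 'tvec': array([0.46295037, 0.30100052, 0.97242299])}
{'K': array([[289.95898109,   0.        , 255.86413495],
       [  0.        , 289.95898109, 192.63051569],
       [  0.        ,   0.        ,   1.        ]]), 'tool_from_camera': array([[-1.23213243e-04, -9.44449703e-01, -3.28655964e-01,
         8.55138294e-02],
       [ 9.99999611e-01, -4.03499904e-04,  7.84626474e-04,
        -1.36781801e-03],
       [-8.73652891e-04, -3.28655739e-01,  9.44449386e-01,
        -1.24383369e-01],
       [ 0.00000000e+00,  0.00000000e+00,  0.00000000e+00,
         1.00000000e+00]])}
```

View pics/scene0.png

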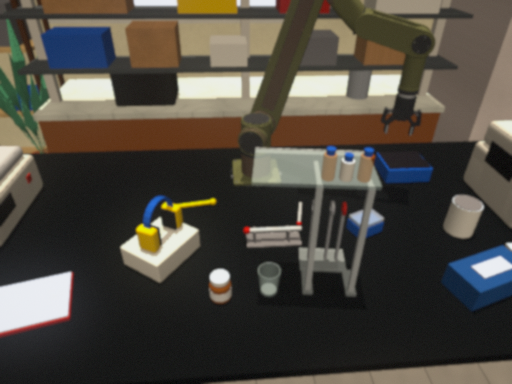

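View pics/side0.png

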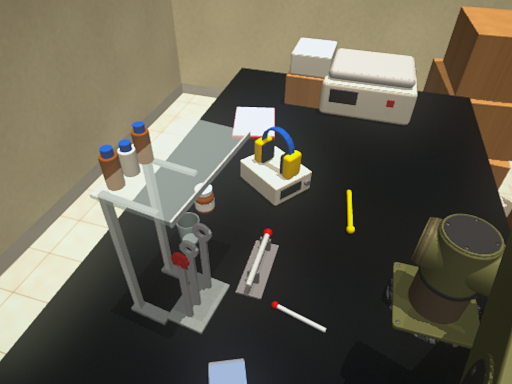

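Scene (view from behind the bench, image right = +y): rod in rest around (272,229), knob at (247,230); mixer with defenders at (160,240); station at (330,250). Side: knob (267,233), rod end about (250,283), rings (202,230), (190,243), red (180,260). A loose decoy rod lies at (300,317) and a yellow one at (350,210).

```bash
cat > h.py <<'E'
import numpy as np,cv2
from rig import readout,imaging,workorder
def cloud(n,im=None,d=None,pose=None):
    c=imaging.calibration(n);K=c["K"]
    if im is None:
        if n=="wrist": o=readout.get_obs();pose=(o["eef_rot"],o["tool_pos"])
        im,d=imaging.grab_frame(n)
    v,u=np.mgrid[:384,:512]
    P=np.stack([(u-K[0,2])/K[0,0]*d,(v-K[1,2])/K[1,1]*d,d],-1)
    if n=="wrist":
        T=c["tool_from_camera"];P=P@T[:3,:3].T+T[:3,3];P=P@pose[0].T+pose[1]
    else:
        R=cv2.Rodrigues(c["rvec"])[0];P=(P-c["tvec"])@R
    P[d<=0]=np.nan
    return im,P
def proj(n,X):
    c=imaging.calibration(n);return cv2.projectPoints(np.array(X,float),c["rvec"],c["tvec"],c["K"],None)[0][:,0]
E
python3 - <<'E'
from h import *
S=800
top=np.full((600,800,3),255,np.uint8);zb=np.full((600,800),-1.)
for n in("scene","side"):
    f=np.load(f"pics/{n}.npz");im,P=cloud(n,f["im"],f["d"])
    if 1:
        for (u,v) in ([(267,233),(250,283),(258,258),(202,230),(190,243),(180,260),(278,128),(290,165),(265,150),(230,283),(200,330)] if n=="side" else [(247,230),(272,229),(299,226),(149,238),(160,203),(170,215),(220,285),(270,280),(365,225)]): print(n,u,v,P[v,u].round(3))
    ok=np.isfinite(P[...,0]);p=P[ok];c=im[ok]
    m=(p[:,2]>-.02)&(p[:,2]<.36);p=p[m];c=c[m]
    # picture: right = -y?  use col=(y+.5)*660 , row=(0.95-x)*660
    col=((0.55-p[:,1])*720).astype(int);row=((0.95-p[:,0])*720).astype(int)
    for r,q,z,cc in zip(row,col,p[:,2],c):
        if 0<=r<600 and 0<=q<800 and z>zb[r,q]: zb[r:r+2,q:q+2]=z;top[r:r+2,q:q+2]=cc[::-1]
cv2.imwrite("pics/top.png",top)
E
```

```text
scene 247 230 [ 0.473 -0.068  0.061]
scene 272 229 [0.47  0.019 0.058]
scene 299 226 [0.466 0.114 0.062]
scene 149 238 [ 0.589 -0.368  0.145]
scene 160 203 [ 0.213 -0.403  0.003]
scene 170 215 [ 0.487 -0.316  0.15 ]
scene 220 285 [ 0.727 -0.159  0.077]
scene 270 280 [ 0.722 -0.016  0.081]
scene 365 225 [0.721 0.232 0.269]
side 267 233 [ 0.462 -0.057  0.058]
side 250 283 [0.459 0.121 0.059]
side 258 258 [0.462 0.038 0.059]
side 202 230 [ 0.67  -0.062  0.001]
side 190 243 [0.573 0.187 0.243]
side 180 260 [0.581 0.224 0.227]
side 278 128 [ 0.511 -0.35   0.229]
side 290 165 [ 0.452 -0.286  0.141]
side 265 150 [ 0.549 -0.343  0.141]
side 230 283 [0.522 0.099 0.004]
side 200 330 [0.542 0.253 0.015]
```

View pics/top.png

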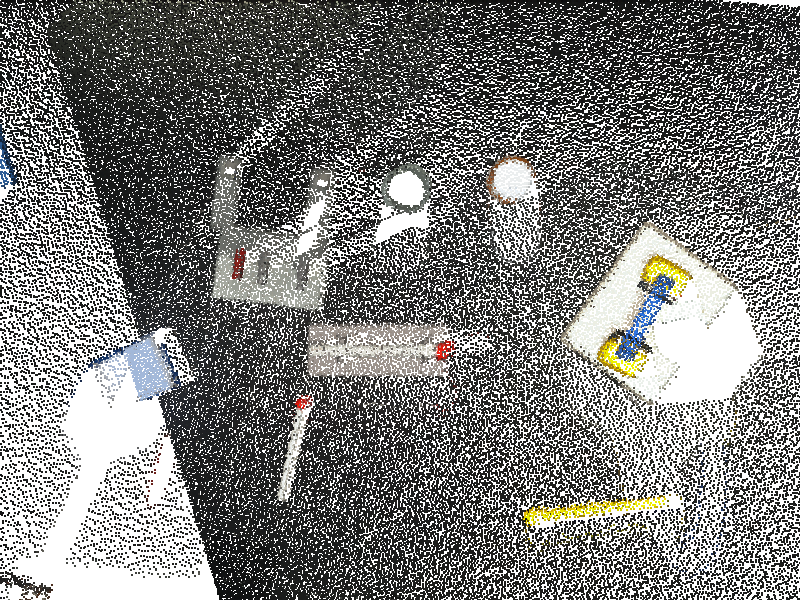

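The top map (720 px/m) shows the red eye at (238,264), the first eye at about (302,272), the rod along row 350 from col 315 to knob 445, the defenders' cups at (667,270) and (620,350). All of this agrees with the given heights and sizes. Next I fit the numbers.

```bash
python3 - <<'E'
from h import *
A=[];C=[];I=[]
for k,n in enumerate(("scene","side")):
    f=np.load(f"pics/{n}.npz");im,P=cloud(n,f["im"],f["d"]);ok=np.isfinite(P[...,0]);A.append(P[ok]);C.append(im[ok].astype(int));I.append(np.full(ok.sum(),k))
p=np.vstack(A);c=np.vstack(C);I=np.hstack(I);x,y,z=p.T;r,g,b=c.T
red=(r>120)&(g<70)&(b<70)
def rep(name,m):
    for k in(0,1):
        q=p[m&(I==k)]
        if len(q)>5: print(name,k,len(q),"med",np.median(q,0).round(4),"lo",np.percentile(q,2,0).round(3),"hi",np.percentile(q,98,0).round(3))
rep("ring3",red&(x>.5)&(x<.7)&(y>.15)&(y<.3)&(z>.15)&(z<.3))
rep("knob",red&(x>.4)&(x<.52)&(y>-.12)&(y<0)&(z>.02)&(z<.1))
gr=(abs(r-g)<25)&(x>.52)&(x<.63)&(z>.19)&(z<.25)
for lo,hi in((.09,.155),(.155,.205)): rep("ring",gr&(y>lo)&(y<hi))
rod=(x>.44)&(x<.49)&(y>-.05)&(y<.11)&(z>.053)&(z<.065)
for k in(0,1):
    q=p[rod&(I==k)];print("rod",k,len(q),np.polyfit(q[:,1],q[:,0],1),q[:,2].mean())
rep("rodall",(x>.44)&(x<.49)&(y>-.05)&(y<.16)&(z>.047)&(z<.065)&(r>100))
m=(z>.006)&(z<.018)&(x>.48)&(x<.68)&(y>.06)&(y<.3)&(r>70)&(I==1)
print("base",cv2.minAreaRect(p[m][:,:2].astype(np.float32)))
m=(z>.004)&(z<.012)&(x>.40)&(x<.53)&(y>-.12)&(y<.15)&(r>80)
for k in(0,1):print("rest",cv2.minAreaRect(p[m&(I==k)][:,:2].astype(np.float32)))
yel=(r>150)&(b<80)&(g>100)&(x>.4)&(y<-.2)&(z>.1)&(z<.185)
q=p[yel];print("cups",len(q),cv2.minAreaRect(q[:,:2].astype(np.float32)))
bl=(b>110)&(r<80)&(y<-.2)&(x>.3)&(z>.19)&(z<.26)
for k in(0,1):
    q=p[bl&(I==k)];print("band",len(q),np.polyfit(q[:,0],q[:,1],1),q[:,2].max(),np.median(q[q[:,2]>.222],0))
rep("jar",(z>.07)&(z<.1)&(x>.65)&(x<.8)&(y<-.1)&(y>-.25))
rep("beaker",(z>.05)&(z<.1)&(x>.65)&(x<.8)&(y<.04)&(y>-.07))
E
```

```text
ring3 0 14 med [0.5966 0.2157 0.2371] lo [0.59  0.213 0.229] hi [0.602 0.218 0.243]
ring3 1 50 med [0.5786 0.2227 0.2391] lo [0.564 0.219 0.216] hi [0.591 0.226 0.243]
knob 0 29 med [ 0.4721 -0.0709  0.0611] lo [ 0.459 -0.078  0.052] hi [ 0.477 -0.064  0.068]
knob 1 40 med [ 0.4607 -0.0619  0.0615] lo [ 0.451 -0.072  0.053] hi [ 0.473 -0.058  0.067]
ring 0 25 med [0.5682 0.125  0.2227] lo [0.556 0.122 0.193] hi [0.588 0.127 0.247]
ring 1 263 med [0.5703 0.1337 0.2234] lo [0.548 0.127 0.192] hi [0.593 0.138 0.247]
ring 0 77 med [0.5876 0.1801 0.2274] lo [0.561 0.176 0.192] hi [0.601 0.186 0.244]
ring 1 256 med [0.5766 0.1882 0.224 ] lo [0.557 0.181 0.193] hi [0.598 0.192 0.245]
rod 0 187 [3.91637676e-04 4.67044038e-01] 0.05844460298111664
rod 1 289 [0.00414646 0.46178065] 0.05818122340367858
rodall 0 233 med [0.4682 0.0334 0.0577] lo [ 0.456 -0.047  0.049] hi [0.478 0.114 0.063]
rodall 1 342 med [0.4616 0.0497 0.0581] lo [ 0.45  -0.045  0.051] hi [0.475 0.121 0.062]
base ((0.5801319479942322, 0.16039064526557922), (0.20497485995292664, 0.193303182721138), 2.223221778869629)
rest ((0.4
[... 184 characters left out ...]
663344144821), 81.26667785644531)
cups 953 ((0.522887110710144, -0.6340680122375488), (0.16782313585281372, 0.7135729789733887), 2.334883213043213)
band 207 [-0.49161719 -0.09657021] 0.23355977181807103 [ 0.51815245 -0.34964671  0.22844648]
band 168 [-0.45235294 -0.11100112] 0.23192428384171004 [ 0.50289453 -0.34027288  0.22735532]
jar 0 292 med [ 0.7085 -0.1614  0.0873] lo [ 0.677 -0.187  0.071] hi [ 0.729 -0.136  0.091]
jar 1 94 med [ 0.6825 -0.1473  0.0861] lo [ 0.671 -0.177  0.073] hi [ 0.697 -0.131  0.09 ]
beaker 0 410 med [ 0.682  -0.0158  0.0734] lo [ 0.657 -0.047  0.051] hi [0.721 0.013 0.089]
beaker 1 332 med [ 0.6907 -0.0243  0.0713] lo [ 0.659 -0.045  0.051] hi [0.716 0.019 0.088]
```

```bash
cat >> h.py <<'E'
from scipy.spatial.transform import Rotation as Ro
import json
def tilt(yaw,t=35,flip=0):
    """tool x along +y of a frame with this yaw (deg), fingers tilted t toward +x; flip: tool y along +y, tool x toward -x"""
    t=np.deg2rad(t);z=np.array([np.sin(t),0,-np.cos(t)]);x=np.array([0,1.,0])
    if flip: y=np.array([0,1.,0]);x=np.cross(y,z)
    else: y=np.cross(z,x)
    return Ro.from_euler("z",yaw,degrees=True).as_matrix()@np.stack([x,y,z],1)
def plan(p1,R1,n,hand,p0=None,R0=None,show=True,pad=True):
    o=readout.get_obs();p=o["tool_pos"] if p0 is None else np.array(p0);R=o["eef_rot"] if R0 is None else R0
    p1=np.array(p1);rows=[]
    for k in range(n):
        s=(R.T@(p1-p)/(n-k)*1000).round(1);w=np.rad2deg(Ro.from_matrix(R.T@R1).as_rotvec()/(n-k)).round(1)
        rows.append([s.tolist(),w.tolist(),hand]);p=p+R@s/1000;R=R@Ro.from_rotvec(w,degrees=True).as_matrix()
    while pad and len(rows)%10: rows.append([[0,0,0],[0,0,0],hand])
    if show:
        for i in range(0,len(rows),10): print(json.dumps(rows[i:i+10]).replace(".0,",",").replace(".0]","]"))
    return rows,p,R
E
python3 - <<'E'
from h import *
_,p,R=plan([.40,.09,.30],tilt(0),20,45);print(p,R)
E
```

```text
[[[-18.3, -19.6, -2.6], [-1.5, -1.2, 3.7], 45], [[-19.6, -18.3, -2.7], [-1.5, -1.2, 3.7], 45], [[-20.8, -16.9, -2.7], [-1.5, -1.2, 3.7], 45], [[-21.9, -15.4, -2.7], [-1.5, -1.2, 3.7], 45], [[-22.9, -13.9, -2.6], [-1.5, -1.1, 3.7], 45], [[-23.8, -12.3, -2.5], [-1.5, -1.2, 3.7], 45], [[-24.6, -10.7, -2.3], [-1.5, -1.2, 3.7], 45], [[-25.3, -9.1, -2], [-1.5, -1.1, 3.7], 45], [[-25.9, -7.3, -1.8], [-1.5, -1.2, 3.7], 45], [[-26.3, -5.6, -1.4], [-1.5, -1.1, 3.7], 45]]
[[[-26.7, -3.9, -1], [-1.5, -1.2, 3.7], 45], [[-26.9, -2.1, -0.5], [-1.5, -1.1, 3.7], 45], [[-26.9, -0.4, -0.1], [-1.5, -1.2, 3.7], 45], [[-26.9, 1.3, 0.5], [-1.5, -1.2, 3.6], 45], [[-26.8, 3, 1.2], [-1.4, -1.1, 3.7], 45], [[-26.5, 4.7, 1.8], [-1.5, -1.2, 3.6], 45], [[-26.1, 6.3, 2.4], [-1.4, -1.1, 3.7], 45], [[-25.6, 7.9, 3.1], [-1.5, -1.2, 3.6], 45], [[-24.9, 9.4, 3.9], [-1.4, -1.1, 3.7], 45], [[-24.2, 10.9, 4.6], [-1.5, -1.2, 3.6], 45]]
[0.40002837 0.09000964 0.30001112] [[-1.92745391e-04  8.18685440e-01  5.74242208e-01]
 [ 9.99999618e-01  6.47560839e-04 -5.87562718e-04]
 [-8.52885809e-04  5.74241875e-01 -8.18685252e-01]]
```

Call:
{"fn": "servo_tool", "kwargs": {"series": [[[-18, -20, -3], [-1.5, -1.2, 3.7], 45], [[-20, -18, -3], [-1.5, -1.2, 3.7], 45], [[-21, -17, -3], [-1.5, -1.2, 3.7], 45], [[-22, -15, -3], [-1.5, -1.2, 3.7], 45], [[-23, -14, -3], [-1.5, -1.1, 3.7], 45], [[-24, -12, -2], [-1.5, -1.2, 3.7], 45], [[-25, -11, -2], [-1.5, -1.2, 3.7], 45], [[-25, -9, -2], [-1.5, -1.1, 3.7], 45], [[-26, -7, -2], [-1.5, -1.2, 3.7], 45], [[-26, -6, -1], [-1.5, -1.1, 3.7], 45]]}}

```text
t: 0.93
tool_pos: [0.2698, 0.323, 0.2748]
eef_rot: [[-0.608, 0.733, 0.304], [0.787, 0.608, 0.107], [-0.106, 0.304, -0.947]]
wrist_force: [-0.2, -0.7, -0.1]
grip_width: 0.527
finger_force: 0.0
```

Call:
{"fn": "servo_tool", "kwargs": {"series": [[[-27, -4, -1], [-1.5, -1.2, 3.7], 45], [[-27, -2, -1], [-1.5, -1.1, 3.7], 45], [[-27, 0, 0], [-1.5, -1.2, 3.7], 45], [[-27, 1, 1], [-1.5, -1.2, 3.6], 45], [[-27, 3, 1], [-1.4, -1.1, 3.7], 45], [[-26, 5, 2], [-1.5, -1.2, 3.6], 45], [[-26, 6, 2], [-1.4, -1.1, 3.7], 45], [[-26, 8, 3], [-1.5, -1.2, 3.6], 45], [[-25, 9, 4], [-1.4, -1.1, 3.7], 45], [[-24, 11, 5], [-1.5, -1.2, 3.6], 45]]}}

```text
t: 1.77
tool_pos: [0.4009, 0.0887, 0.3007]
eef_rot: [[0.003, 0.818, 0.575], [1.0, -0.003, -0.0], [0.002, 0.575, -0.818]]
wrist_force: [0.7, 0.2, -0.2]
grip_width: 0.524
finger_force: 0.0
```

```bash
python3 - <<'E'
from h import *
o=readout.get_obs();print(o["t"],o["tool_pos"],o["eef_rot"].round(3),o["q"].round(2),o["wrist_force"])
im,P=cloud("wrist");np.savez("pics/w1.npz",im=im,P=P);cv2.imwrite("pics/w1.png",im[...,::-1])
E
```

```text
1.7667 [0.40094794 0.08865061 0.3007257 ] [[ 0.003  0.818  0.575]
 [ 1.    -0.003 -0.   ]
 [ 0.002  0.575 -0.818]] [ 0.23 -0.24  2.12 -0.21  0.67  0.35] [ 0.7208319   0.22534407 -0.15224276]
```

View pics/w1.png

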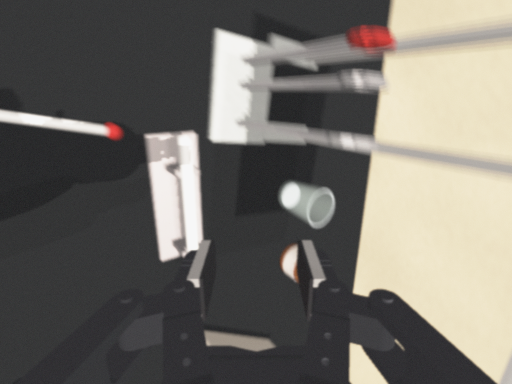

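Wrist view: base plate at cols 210–270, rows 30–142. Eyes at (372,40) red, (362,80) and (345,140); rest with rod at (180,195).

```bash
python3 - <<'E'
from h import *
f=np.load("pics/w1.npz");im=f["im"].astype(int);P=f["P"];x,y,z=np.moveaxis(P,-1,0);r,g,b=np.moveaxis(im,-1,0)
def rep(n,m): q=P[m];print(n,len(q),np.median(q,0).round(4),np.percentile(q,3,0).round(4),np.percentile(q,97,0).round(4)) if len(q)>4 else print(n,len(q))
red=(r>120)&(g<80)&(b<80)
rep("ring3",red&(x>.5)&(z>.15))
for lo,hi in((.1,.155),(.165,.205)):
    m=(x>.52)&(x<.63)&(z>.18)&(z<.255)&(y>lo)&(y<hi);rep("ring",m)
    q=P[m]; t=q[q[:,2]>.2]; print(" top", np.median(q[q[:,2]>.236],0).round(4))
pl=(z>.006)&(z<.02)&(x>.5)&(x<.64)&(y>.08)&(y<.29)&(r>90)
rep("plate",pl);q=P[pl]
# front edge of plate per y bins
e=[(yy,np.percentile(q[abs(q[:,1]-yy)<.004][:,0],2)) for yy in np.arange(.11,.235,.008)]
e=np.array(e);k=np.polyfit(e[:,0],e[:,1],1);print("front edge x=",k,"yaw",np.rad2deg(-np.arctan(k[0])),np.std(e[:,1]-np.polyval(k,e[:,0])))
print("plate",cv2.minAreaRect(q[:,:2].astype(np.float32)))
m=(x>.44)&(x<.49)&(y>-.06)&(y<.125)&(z>.052)&(z<.066);rep("rod",m);q=P[m]
print(np.polyfit(q[:,1],q[:,0],1))
m=(x>.38)&(x<.53)&(z>.003)&(z<.013)&(y<.15)&(y>-.1)&(r>110);rep("rest",m);print(cv2.minAreaRect(P[m][:,:2].astype(np.float32)))
for n,m in(("jar",(x>.62)&(x<.8)&(y<-.1)&(y>-.24)&(z>.04)),("beaker",(x>.62)&(x<.8)&(y<.05)&(y>-.07)&(z>.04))):rep(n,m)
E
```

```text
ring3 714 [0.5745 0.2173 0.2269] [0.562  0.2136 0.2055] [0.5969 0.2241 0.2386]
ring 579 [0.5553 0.1324 0.2291] [0.5464 0.1277 0.1833] [0.5815 0.1366 0.2427]
 top [0.5621 0.1313 0.241 ]
ring 890 [0.5683 0.1844 0.2239] [0.5553 0.179  0.1833] [0.5922 0.1907 0.2407]
 top [0.5715 0.185  0.2397]
plate 5490 [0.5658 0.175  0.0103] [0.5252 0.1046 0.008 ] [0.6271 0.2474 0.012 ]
front edge x= [0.12818219 0.50394272] yaw -7.304466741588041 0.0002714316450788748
plate ((0.5787365436553955, 0.1770368069410324), (0.16107109189033508, 0.12182551622390747), 89.78176879882812)
rod 1156 [0.4607 0.0516 0.0554] [ 0.4552 -0.0315  0.0524] [0.4683 0.119  0.0571]
[0.00419173 0.46086551]
rest 4116 [0.4499 0.0441 0.0064] [ 0.4281 -0.0558  0.0048] [0.5234 0.1288 0.0105]
((0.46236056089401245, 0.03944932669401169), (0.15094563364982605, 0.20989660918712616), 4.354987621307373)
jar 64 [ 0.669  -0.1572  0.0444] [ 0.6669 -0.1757  0.0402] [ 0.6747 -0.1402  0.0515]
beaker 1303 [ 0.6855 -0.0133  0.0671] [ 0.6544 -0.0426  0.0425] [0.7163 0.0178 0.0834]
```

```bash
python3 - <<'E'
from h import *
a,p,R=plan([.419,-.015,.114],tilt(-.2),9,36,show=False,pad=False)
b,p,R=plan([.465,-.015,.0484],tilt(-.2),6,36,p,R,show=False,pad=False)
for i in (a+b): print(i)
E
```

```text
[[-11.2, -10.4, 18.1], [0.0, 0.0, -0.0], 36]
[[-11.2, -10.4, 18.1], [0.0, 0.0, -0.0], 36]
[[-11.2, -10.4, 18.1], [0.0, 0.0, -0.0], 36]
[[-11.2, -10.4, 18.1], [0.0, 0.0, -0.0], 36]
[[-11.2, -10.4, 18.1], [0.0, 0.0, -0.0], 36]
[[-11.2, -10.4, 18.1], [0.1, 0.0, -0.1], 36]
[[-11.2, -10.4, 18.1], [0.0, 0.0, -0.0], 36]
[[-11.3, -10.4, 18.1], [0.1, 0.1, -0.1], 36]
[[-11.2, -10.3, 18.0], [0.0, 0.0, -0.0], 36]
[[0.0, 0.0, 13.4], [0.0, 0.0, -0.0], 36]
[[0.0, 0.0, 13.3], [0.0, 0.0, -0.0], 36]
[[0.0, 0.0, 13.4], [0.0, 0.0, -0.0], 36]
[[0.1, 0.0, 13.3], [0.0, 0.0, -0.0], 36]
[[0.0, 0.0, 13.4], [0.0, 0.0, -0.0], 36]
[[0.1, 0.0, 13.3], [0.0, 0.0, -0.0], 36]
```

Call:
{"fn": "servo_tool", "kwargs": {"series": [[[-11, -10, 18], [0, 0, 0], 36], [[-11, -10, 18], [0, 0, 0], 36], [[-11, -10, 18], [0, 0, 0], 36], [[-11, -11, 18], [0, 0, 0], 36], [[-11, -11, 18], [0, 0, 0], 36], [[-11, -11, 18], [0, 0, 0], 36], [[-12, -10, 18], [0, 0, 0], 36], [[-11, -10, 18], [0, 0, 0], 36], [[-12, -10, 18], [0, 0, 0], 36], [[0, 0, 0], [0, 0, 0], 36]]}}

```text
t: 2.65
tool_pos: [0.4486, -0.0098, 0.151]
eef_rot: [[0.003, 0.844, 0.536], [1.0, -0.003, -0.001], [0.0, 0.536, -0.844]]
wrist_force: [0.4, 0.0, 0.1]
grip_width: 0.424
finger_force: 0.0
```

```bash
python3 - <<'E'
from h import *
o=readout.get_obs();print(o["t"],o["tool_pos"].round(4))
im,P=cloud("wrist");R=o["eef_rot"];x,y,z=np.moveaxis(P,-1,0);r,g,b=np.moveaxis(im.astype(int),-1,0)
m=(x>.44)&(x<.49)&(y>-.06)&(y<.125)&(z>.052)&(z<.07)&(r>120);q=P[m];print(len(q),q.min(0),q.max(0),np.polyfit(q[:,1],q[:,0],1),q[:,2].mean())
T=(P-o["tool_pos"])@R
q=T[m];s=q[abs(q[:,0])<.03];print("rod in tool",len(s),np.percentile(s,[2,50,98],axis=0).round(4))
red=(r>120)&(g<80)&(b<80)&(x>.4)&(x<.52)&(y<0);q=P[red];print(len(q),q.min(0),q.max(0)) if len(q) else None
plan([.465,-.015,.0484],tilt(-.2),6,36,o["tool_pos"],R)
E
```

```text
2.65 [ 0.4486 -0.0098  0.151 ]
4251 [ 0.45231765 -0.04732007  0.05200004] [0.47665165 0.12285692 0.05842819] [0.00636111 0.46072084] 0.05526720705683842
rod in tool 1199 [[-0.0285 -0.0474  0.0848]
 [ 0.002  -0.0409  0.0867]
 [ 0.029  -0.0356  0.0931]]
[[[-0.9, -6.9, 15.9], [-0.4, -0, -0], 36], [[-0.9, -7, 15.8], [-0.4, -0, -0], 36], [[-0.8, -7.1, 15.8], [-0.4, -0, -0], 36], [[-0.9, -7.2, 15.8], [-0.5, -0, -0], 36], [[-0.8, -7.3, 15.7], [-0.4, -0, -0], 36], [[-0.9, -7.4, 15.6], [-0.5, -0, -0], 36], [[0, 0, 0], [0, 0, 0], 36], [[0, 0, 0], [0, 0, 0], 36], [[0, 0, 0], [0, 0, 0], 36], [[0, 0, 0], [0, 0, 0], 36]]
```

```bash
python3 - <<'E'
from h import *
o=readout.get_obs();print(o["q"].round(3))
a,p,R=plan([.464,-.015,.11],tilt(-.2,12),5,40,show=False,pad=False)
plan([.4645,-.015,.048],tilt(-.2,12),5,40,p,R,show=False);
for r in a+_ if 0 else a+plan([.4645,-.015,.048],tilt(-.2,12),5,40,p,R,show=False,pad=False)[0]:print(r)
E
```

```text
[-0.198  0.096  2.326  0.576  0.193 -0.732]
[[-1.2, -1.6, 8.7], [4.1, -0.0, -0.0], 40]
[[-1.2, -1.0, 8.9], [4.1, -0.0, -0.0], 40]
[[-1.2, -0.3, 8.9], [4.1, -0.0, -0.0], 40]
[[-1.2, 0.3, 8.9], [4.0, -0.0, -0.0], 40]
[[-1.3, 0.9, 8.8], [4.1, -0.1, -0.1], 40]
[[0.0, -2.5, 12.2], [-0.0, 0.0, 0.0], 40]
[[0.0, -2.5, 12.1], [-0.0, 0.0, 0.0], 40]
[[0.0, -2.5, 12.2], [-0.0, 0.0, 0.0], 40]
[[0.0, -2.4, 12.1], [-0.0, 0.0, 0.0], 40]
[[0.0, -2.5, 12.2], [-0.0, 0.0, 0.0], 40]
```

Call:
{"fn": "servo_tool", "kwargs": {"series": [[[-1, -2, 9], [4.1, 0, 0], 40], [[-1, -1, 9], [4.1, 0, 0], 40], [[-1, 0, 9], [4.1, 0, 0], 40], [[-1, 0, 9], [4.1, 0, 0], 40], [[-1, 1, 9], [4.1, 0, 0], 40], [[0, -2.5, 8], [0, 0, 0], 40], [[0, 0, 0], [0, 0, 0], 40], [[0, 0, 0], [0, 0, 0], 40], [[0, 0, 0], [0, 0, 0], 40], [[0, 0, 0], [0, 0, 0], 40]]}}

```text
t: 3.53
tool_pos: [0.4626, -0.0109, 0.1053]
eef_rot: [[-0.002, 0.973, 0.23], [1.0, 0.001, 0.004], [0.003, 0.23, -0.973]]
wrist_force: [-0.4, -0.2, 0.0]
grip_width: 0.466
finger_force: 0.0
```

```bash
python3 - <<'E'
from h import *
o=readout.get_obs();print(o["t"],o["q"].round(3),o["tool_pos"].round(4))
plan([.4645,-.015,.048],tilt(-.2,12),6,40)
E
```

```text
3.5333 [-0.143  0.246  2.099  0.068  0.568 -0.198] [ 0.4626 -0.0109  0.1053]
[[[-0.7, -1.9, 9.4], [0.2, -0, 0], 40], [[-0.7, -1.9, 9.4], [0.2, -0.1, 0.1], 40], [[-0.7, -1.8, 9.4], [0.2, -0, 0], 40], [[-0.7, -1.8, 9.3], [0.2, -0.1, 0.1], 40], [[-0.7, -1.7, 9.4], [0.3, -0, 0], 40], [[-0.8, -1.7, 9.3], [0.2, -0.1, 0.1], 40], [[0, 0, 0], [0, 0, 0], 40], [[0, 0, 0], [0, 0, 0], 40], [[0, 0, 0], [0, 0, 0], 40], [[0, 0, 0], [0, 0, 0], 40]]
```

Call:
{"fn": "servo_tool", "kwargs": {"series": [[[-0.7, -2, 9], [0.2, 0, 0], 40], [[-0.7, -2, 9], [0.2, 0, 0], 40], [[-0.7, -2, 9], [0.2, -0.1, 0.1], 40], [[-0.7, -2, 10], [0.2, -0.1, 0], 40], [[-0.7, -1.5, 10], [0.2, 0, 0.1], 40], [[-0.7, -1.5, 9.5], [0.2, 0, 0], 40], [[0, 0, 0], [0, 0, 0], 40], [[0, 0, 0], [0, 0, 0], 8], [[0, 0, 0], [0, 0, 0], 8], [[0, 0, 0], [0, 0, 0], 8]], "grip_force": 60}}

```text
t: 4.37
tool_pos: [0.4653, -0.0151, 0.0474]
eef_rot: [[0.002, 0.978, 0.21], [1.0, -0.002, 0.001], [0.001, 0.21, -0.978]]
wrist_force: [0.6, -0.8, -2.2]
grip_width: 0.166
finger_force: 58.4
```

Call:
{"fn": "servo_tool", "kwargs": {"series": [[[0, 0, 0], [0, 0, 0], 8], [[0, 0, 0], [0, 0, 0], 8], [[0, 0, 0], [0, 0, 0], 8], [[0, 0, 0], [0, 0, 0], 8], [[0, 0, 0], [0, 0, 0], 8], [[0, 0, 0], [0, 0, 0], 8], [[0, 0, 0], [0, 0, 0], 8], [[0, 0, 0], [0, 0, 0], 8], [[0, 0, 0], [0, 0, 0], 8], [[0, 0, 0], [0, 0, 0], 8]]}}

```text
t: 5.2
tool_pos: [0.4654, -0.0151, 0.0473]
eef_rot: [[0.002, 0.978, 0.21], [1.0, -0.002, 0.001], [0.001, 0.21, -0.978]]
wrist_force: [-1.0, -0.0, 0.3]
grip_width: 0.163
finger_force: 58.4
```

```bash
cat >> h.py <<'E'
YAW=-7.3
u=np.array([np.sin(np.deg2rad(7.3)),np.cos(np.deg2rad(7.3)),0]);R1=np.array([.5705,.127,.22])
def rodtcp(s,Rt,dz=.0025,tipx=.136): # tip at distance s (m) past ring1 entry
    return R1+u*(s-tipx)+dz*Rt[:,2]
E
python3 - <<'E'
from h import *
o=readout.get_obs()
a,p,R=plan([.4654,-.0151,.14],o["eef_rot"],5,8,show=False,pad=False)
T=tilt(YAW)
b,p,R=plan(rodtcp(-.03,T),T,12,8,p,R,show=False,pad=False)
for r in a+b:print(r)
E
```

```text
[[0.0, 3.9, -18.1], [0.0, 0.0, 0.0], 8]
[[0.0, 3.9, -18.1], [0.0, 0.0, 0.0], 8]
[[0.0, 3.9, -18.2], [0.0, 0.0, 0.0], 8]
[[0.1, 3.9, -18.1], [0.0, 0.0, 0.0], 8]
[[0.0, 3.9, -18.2], [0.0, 0.0, 0.0], 8]
[[-1.9, 8.3, -4.9], [-1.9, -0.2, 0.6], 8]
[[-1.8, 8.5, -4.6], [-1.9, -0.2, 0.5], 8]
[[-1.7, 8.7, -4.3], [-1.9, -0.3, 0.5], 8]
[[-1.7, 8.8, -4.0], [-1.9, -0.3, 0.6], 8]
[[-1.6, 9.0, -3.7], [-1.9, -0.2, 0.6], 8]
[[-1.5, 9.1, -3.4], [-1.9, -0.2, 0.5], 8]
[[-1.5, 9.2, -3.0], [-1.9, -0.3, 0.5], 8]
[[-1.4, 9.3, -2.7], [-1.9, -0.3, 0.6], 8]
[[-1.3, 9.4, -2.4], [-1.9, -0.2, 0.6], 8]
[[-1.2, 9.5, -2.1], [-1.9, -0.2, 0.5], 8]
[[-1.2, 9.6, -1.8], [-1.9, -0.3, 0.6], 8]
[[-1.0, 9.6, -1.4], [-2.0, -0.2, 0.5], 8]
```

Call:
{"fn": "servo_tool", "kwargs": {"series": [[[0, 2, -9], [0, 0, 0], 8], [[0, 4, -18], [0, 0, 0], 8], [[0, 4, -18], [0, 0, 0], 8], [[0, 4, -18], [0, 0, 0], 8], [[0, 4, -18], [0, 0, 0], 8], [[0, 2, -9], [0, 0, 0], 8], [[-2, 8, -5], [-1.9, -0.2, 0.6], 8], [[-2, 9, -5], [-1.9, -0.2, 0.5], 8], [[-2, 9, -4], [-1.9, -0.3, 0.5], 8], [[-2, 9, -4], [-1.9, -0.3, 0.6], 8]]}}

```text
t: 6.03
tool_pos: [0.4953, -0.0239, 0.1659]
eef_rot: [[0.045, 0.94, 0.339], [0.999, -0.04, -0.02], [-0.005, 0.34, -0.941]]
wrist_force: [0.1, 0.1, -2.3]
grip_width: 0.166
finger_force: 58.5
```

Call:
{"fn": "servo_tool", "kwargs": {"series": [[[-2, 9, -4], [-1.9, -0.2, 0.6], 8], [[-1, 9, -3], [-1.9, -0.2, 0.5], 8], [[-1, 9, -3], [-1.9, -0.3, 0.5], 8], [[-1, 9, -3], [-1.9, -0.3, 0.6], 8], [[-1, 9, -2], [-1.9, -0.2, 0.6], 8], [[-1, 10, -2], [-1.9, -0.2, 0.5], 8], [[-1, 10, -2], [-1.9, -0.3, 0.6], 8], [[-1, 9, -1], [-2.0, -0.2, 0.5], 8], [[0, 0, 0], [0, 0, 0], 8], [[0, 0, 0], [0, 0, 0], 8]]}}

```text
t: 6.87
tool_pos: [0.551, -0.0371, 0.216]
eef_rot: [[0.127, 0.813, 0.568], [0.992, -0.104, -0.072], [0.001, 0.573, -0.82]]
wrist_force: [0.1, -0.5, -1.1]
grip_width: 0.169
finger_force: 58.5
```

```bash
python3 - <<'E'
from h import *
o=readout.get_obs();print(o["t"],o["q"].round(3),o["tool_pos"].round(4),o["eef_rot"].round(3),o["wrist_force"].round(1),o["grip_width"])
T=tilt(YAW);print("target",rodtcp(-.03,T));plan(rodtcp(-.03,T),T,1,8,pad=False)
for n in("side","wrist","scene"):
    im,P=cloud(n);np.savez(f"pics/{n}2.npz",im=im,P=P);cv2.imwrite(f"pics/{n}2.png",im[...,::-1])
im=cv2.imread("pics/side2.png")[190:320,130:330];a=cv2.resize(im,None,fx=3,fy=3,interpolation=3)
cv2.imwrite("pics/c2.png",a)
E
```

```text
6.8667 [-0.154  0.107  2.075  0.047  0.35  -0.066] [ 0.551  -0.0371  0.216 ] [[ 0.127  0.813  0.568]
 [ 0.992 -0.104 -0.072]
 [ 0.001  0.573 -0.82 ]] [ 0.1 -0.5 -1.1] 0.16932375407478464
target [ 0.55082959 -0.03783668  0.21795212]
[[[-0.8, 1, -1.6], [-0.1, -0, 0], 8]]
```

View pics/c2.png

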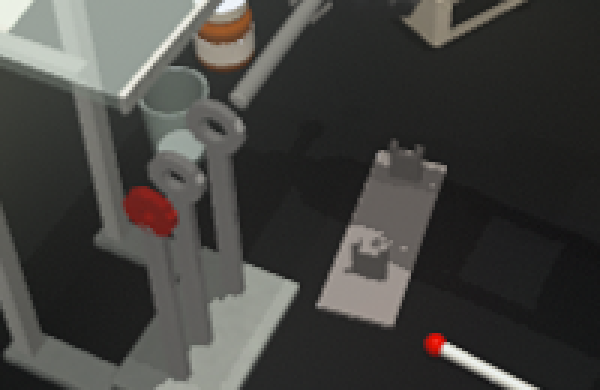

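Side crop: the rod tip at crop (240,97) lines up short of the first eye's hole (220,126), then (177,175), and the red eye (150,210). Now the numeric check of the rod line and eyes in the images.

```bash
python3 - <<'E'
from h import *
o=readout.get_obs();Rt=o["eef_rot"];tcp=o["tool_pos"]
for n in("side","scene"):
    f=np.load(f"pics/{n}2.npz");P=f["P"];x,y,z=np.moveaxis(P,-1,0)
    s=(P-R1)@u; lat=(P-R1)@np.array([u[1],-u[0],0]); h=z-.22
    for i,(c,ro,nm) in enumerate(((4,24,"ring1"),(59,22,"ring2"),(94,20,"ring3"))):
        m=(abs(s*1000-c)<9)&(np.hypot(lat,h)<.032)&(h>-.02)
        cs=cv2.findContours(m.astype(np.uint8),cv2.RETR_CCOMP,cv2.CHAIN_APPROX_NONE)
        e=[(cv2.contourArea(k),k) for k in cs[0]]
        out=max(e,key=lambda a:a[0])[1] if e else None
        face=c+(4 if n=="side" else 0)
        th=np.linspace(0,2*np.pi,60);lt=np.array([u[1],-u[0],0])
        C=[R1+u*face/1000+ro/1000*(lt*np.cos(t)+np.array([0,0,1])*np.sin(t)) for t in th]
        q=proj(n,C)
        print(n,nm,"pred centre",proj(n,[R1+u*face/1000])[0].round(1),"pred bbox",q.min(0).round(1),q.max(0).round(1),
          "mask bbox",out[:,0].min(0),out[:,0].max(0)) if out is not None else print(nm,"none")
        for (A,k),hh in zip(e,cs[2][0]):
            if hh[3]>=0 and A>3: M=cv2.moments(k);print("   hole",A,(M["m10"]/M["m00"],M["m01"]/M["m00"]))
    # rod
    d=(P-tcp)@Rt;m=(d[...,0]>.05)&(d[...,0]<.16)&(np.hypot(d[...,1],d[...,2]+.0025)<.016)
    q=d[m];v,uu=np.nonzero(m);print(n,"rod",len(q),"tool pct",np.percentile(q,[1,50,99],axis=0).round(4).tolist())
    k=np.polyfit(uu,v,1) if np.ptp(uu)>np.ptp(v) else np.polyfit(v,uu,1)
    ax=proj(n,[tcp+Rt@np.array([a,0,-.0025]) for a in(.07,.1,.136)]);print(" axis pred",ax.round(1).tolist(),"fit","v(u)" if np.ptp(uu)>np.ptp(v) else "u(v)",[round(float(np.polyval(k,a[0] if np.ptp(uu)>np.ptp(v) else a[1])),1) for a in ax],"range u",uu.min(),uu.max(),"v",v.min(),v.max())
E
```

```text
side ring1 pred centre [200.9 233.4] pred bbox [191.8 225.3] [210.2 241.2] mask bbox [192 223] [211 240]Traceback (most recent call last):
  File "<stdin>", line 17, in <module>
IndexError: tuple index out of range
```

```bash
cat > chk.py <<'E'
from h import *
o=readout.get_obs();Rt=o["eef_rot"];tcp=o["tool_pos"];lt=np.array([u[1],-u[0],0]);Z=np.array([0,0,1])
for n in("side","scene"):
    f=np.load(f"pics/{n}2.npz");P=f["P"]
    s=(P-R1)@u; lat=(P-R1)@lt; h=P[...,2]-.22
    for c,ro,nm in((4,24,"ring1"),(59,22,"ring2"),(94,20,"ring3")):
        m=(abs(s*1000-c)<9)&(np.hypot(lat,h)<.032)&(h>-.015)
        v,uu=np.nonzero(m)
        if len(v)<10: continue
        # predicted visible mask bbox: both faces
        C=[R1+Z*0+u*(c+a)/1000+ro/1000*(lt*np.cos(t)+Z*np.sin(t)) for t in np.linspace(0,6.28,80) for a in(-4,4)]
        q=proj(n,C);print(n,nm,"bbox pred",q.min(0).round(1),q.max(0).round(1),"seen",(uu.min(),v.min()),(uu.max(),v.max()))
    d=(P-tcp)@Rt;m=(d[...,0]>.05)&(d[...,0]<.16)&(np.hypot(d[...,1],d[...,2]+.0025)<.016)
    q=d[m];v,uu=np.nonzero(m);print(n,"rod tool pct",np.percentile(q,[1,50,99],axis=0).round(4).tolist())
    ho=np.ptp(uu)>np.ptp(v);a_,b_=(uu,v) if ho else (v,uu);k=np.polyfit(a_,b_,1)
    ax=proj(n,[tcp+Rt@np.array([a,0,-.0025]) for a in(.07,.1,.136)])
    print(" axis pred",ax.round(1).tolist(),"fit","v(u)" if ho else "u(v)",[round(float(np.polyval(k,a[0 if ho else 1])),1) for a in ax],"u",uu.min(),uu.max(),"v",v.min(),v.max())
E
python3 chk.py
```

```text
side ring1 bbox pred [191.8 223. ] [211.9 241.2] seen (np.int64(192), np.int64(223)) (np.int64(211), np.int64(239))
side ring2 bbox pred [179.4 240.3] [198.9 257.7] seen (np.int64(180), np.int64(240)) (np.int64(198), np.int64(256))
side ring3 bbox pred [171.2 252.4] [189.6 268.8] seen (np.int64(171), np.int64(252)) (np.int64(189), np.int64(267))
side rod tool pct [[0.0505, -0.0076, -0.0143], [0.099, 0.0006, -0.011], [0.1368, 0.0079, 0.0005]]
 axis pred [[221.9, 205.7], [216.2, 213.4], [208.9, 223.1]] fit u(v) [221.8, 216.4, 209.7] u 207 229 v 198 225
scene ring1 bbox pred [312.  199.6] [316.5 215.6] seen (np.int64(312), np.int64(199)) (np.int64(313), np.int64(214))
scene ring2 bbox pred [330.  200.9] [335.  215.6] seen (np.int64(330), np.int64(201)) (np.int64(334), np.int64(215))
scene ring3 bbox pred [341.5 202. ] [346.7 215.3] seen (np.int64(341), np.int64(202)) (np.int64(345), np.int64(215))
scene rod tool pct [[0.0504, 0.0, -0.0127], [0.0942, 0.0072, -0.0052], [0.1347, 0.0124, 0.0026]]
 axis pred [[281.4, 206.9], [291.3, 207.3], [303.2, 207.7]] fit v(u) [206.0, 206.4, 206.9] u 275 303 v 204 209
```

Call:
{"fn": "servo_tool", "kwargs": {"series": [[[0, 1, -1.6], [0, 0, 0], 8], [[0, 0, 0], [0, 0, 0], 8], [[5, 0, 0], [0, 0, 0], 8], [[5, 0, 0], [0, 0, 0], 8], [[6, 0, 0], [0, 0, 0], 8], [[6, 0, 0], [0, 0, 0], 8], [[6, 0, 0], [0, 0, 0], 8], [[6, 0, 0], [0, 0, 0], 8], [[6, 0, 0], [0, 0, 0], 8], [[5, 0, 0], [0, 0, 0], 8]]}}

```text
t: 7.85
tool_pos: [0.5576, 0.0079, 0.219]
eef_rot: [[0.126, 0.812, 0.57], [0.992, -0.104, -0.072], [0.001, 0.574, -0.819]]
wrist_force: [-0.4, -0.7, -1.5]
grip_width: 0.166
finger_force: 58.5
```

```bash
python3 - <<'E'
from h import *
o=readout.get_obs();print(o["t"],o["wrist_force"].round(1),o["ft_torque"].round(2));T=tilt(YAW)
d=(o["tool_pos"]-rodtcp(0,T));lt=np.array([u[1],-u[0],0]);print("s",d@u,"lat",d@lt,"h",d[2],(Ro.from_matrix(T.T@o["eef_rot"]).as_rotvec(degrees=True)).round(2))
for n in("side","scene"):
    im,P=cloud(n);np.savez(f"pics/{n}2.npz",im=im,P=P)
E
python3 chk.py
```

```text
7.85 [-0.4 -0.7 -1.5] [-0.03  0.4   0.04]
s 0.016249292269807487 lat 0.0009089051203625734 h 0.001038615655897357 [-0.05  0.05 -0.01]
side ring1 bbox pred [191.8 223. ] [211.9 241.2] seen (np.int64(192), np.int64(223)) (np.int64(211), np.int64(240))
side ring2 bbox pred [179.4 240.3] [198.9 257.7] seen (np.int64(180), np.int64(240)) (np.int64(198), np.int64(256))
side ring3 bbox pred [171.2 252.4] [189.6 268.8] seen (np.int64(171), np.int64(252)) (np.int64(189), np.int64(267))
side rod tool pct [[0.0509, -0.0138, -0.0171], [0.098, 0.0013, -0.0103], [0.1384, 0.0139, 0.0073]]
 axis pred [[212.8, 216.7], [206.6, 225.0], [198.7, 235.4]] fit u(v) [212.2, 206.5, 199.4] u 195 220 v 208 238
scene ring1 bbox pred [312.  199.6] [316.5 215.6] seen (np.int64(312), np.int64(199)) (np.int64(313), np.int64(214))
scene ring2 bbox pred [330.  200.9] [335.  215.6] seen (np.int64(330), np.int64(201)) (np.int64(334), np.int64(215))
scene ring3 bbox pred [341.5 202. ] [346.7 215.3] seen (np.int64(341), np.int64(202)) (np.int64(345), np.int64(214))
scene rod tool pct [[0.0527, 0.0004, -0.0126], [0.0859, 0.0076, -0.0053], [0.1169, 0.0133, 0.008]]
 axis pred [[296.5, 206.8], [306.4, 207.1], [318.4, 207.6]] fit v(u) [206.0, 206.4, 206.8] u 290 312 v 203 212
```

Call:
{"fn": "servo_tool", "kwargs": {"series": [[[3, -1, 0], [0, 0, 0], 8], [[6, 0, 0], [0, 0, 0], 8], [[6, 0, 0], [0, 0, 0], 8], [[6, 0, 0], [0, 0, 0], 8], [[6, 0, 0], [0, 0, 0], 8], [[6, 0, 0], [0, 0, 0], 8], [[6, 0, 0], [0, 0, 0], 8], [[6, 0, 0], [0, 0, 0], 8], [[6, 0, 0], [0, 0, 0], 8], [[6, 0, 0], [0, 0, 0], 8]]}}

```text
t: 8.78
tool_pos: [0.5638, 0.0642, 0.2183]
eef_rot: [[0.127, 0.812, 0.57], [0.992, -0.104, -0.072], [0.001, 0.574, -0.819]]
wrist_force: [-0.7, -1.0, -0.8]
grip_width: 0.169
finger_force: 58.5
```

```bash
cat > st.py <<'E'
from h import *
o=readout.get_obs();print(o["t"],o["wrist_force"].round(1),o["ft_torque"].round(2));T=tilt(YAW)
d=(o["tool_pos"]-rodtcp(0,T));lt=np.array([u[1],-u[0],0]);print("s",d@u,"lat",d@lt,"h",d[2],(Ro.from_matrix(T.T@o["eef_rot"]).as_rotvec(degrees=True)).round(2))
E
python3 st.py
```

```text
8.7833 [-0.7 -1.  -0.8] [ 0.06  0.41 -0.05]
s 0.07290560619669197 lat -7.702178015015739e-05 h 0.0003388993723429934 [-0.04  0.03  0.02]
```

Call:
{"fn": "servo_tool", "kwargs": {"series": [[[4, 0, 0], [0, 0, 0], 8], [[4, 0, 0], [0, 0, 0], 8], [[2, 0, 0], [0, 0, 0], 8], [[1, 0, 0], [0, 0, 0], 8], [[1, 0, 0], [0, 0, 0], 8], [[1, 0, 0], [0, 0, 0], 8], [[1, 0, 0], [0, 0, 0], 8], [[1, 0, 0], [0, 0, 0], 8], [[0, 0, 0], [0, 0, 0], 8], [[0, 0, 0], [0, 0, 0], 8]]}}

```text
t: 9.62
tool_pos: [0.5657, 0.0787, 0.2183]
eef_rot: [[0.127, 0.812, 0.569], [0.992, -0.104, -0.073], [0.0, 0.574, -0.819]]
wrist_force: [-0.1, -2.2, -0.5]
grip_width: 0.166
finger_force: 58.5
```

```bash
python3 st.py
```

```text
9.6167 [-0.1 -2.2 -0.5] [-0.29  0.4  -0.22]
s 0.08748180275577891 lat -7.714813590055095e-05 h 0.00035956408221626823 [-0.03  0.01 -0.01]
```

Call:
{"fn": "servo_tool", "kwargs": {"series": [[[1, 0, 0], [0, 0, 0], 8], [[1, 0, 0], [0, 0, 0], 8], [[1, 0, 0], [0, 0, 0], 8], [[0, 0, 0], [0, 0, 0], 8], [[0, 0, 0], [0, 0, 0], 8], [[0, 0, 0], [0, 0, 0], 8], [[0, 0, 0], [0, 0, 0], 8], [[0, 0, 0], [0, 0, 0], 8], [[0, 0, 0], [0, 0, 0], 8], [[0, 0, 0], [0, 0, 0], 8]]}}

```text
t: 10.45
tool_pos: [0.5647, 0.0791, 0.2174]
eef_rot: [[0.13, 0.814, 0.566], [0.992, -0.104, -0.077], [-0.004, 0.571, -0.821]]
wrist_force: [-0.4, -12.3, -0.6]
grip_width: 0.162
finger_force: 58.6
```

```bash
python3 st.py
```

```text
10.45 [ -0.4 -12.3  -0.6] [-1.58  0.34 -1.36]
s 0.08772835447211795 lat -0.001101463891142736 h -0.0005123108654351283 [ 0.16 -0.27 -0.  ]
```

Call:
{"fn": "servo_tool", "kwargs": {"series": [[[-1.5, 0, 0], [0, 0, 0], 8], [[-1, 0, 0], [0, 0, 0], 8], [[0, 0, 0], [0, 0, 0], 8], [[0, 0, 0], [0, 0, 0], 18], [[0, 0, 0], [0, 0, 0], 26], [[0, 0, 0], [0, 0, 0], 40], [[0, 0, 0], [0, 0, 0], 40], [[0, 0, -4], [0, 0, 0], 40], [[0, 0, -8], [0, 0, 0], 40], [[0, 0, -12], [0, 0, 0], 40]]}}

```text
t: 11.28
tool_pos: [0.5517, 0.0815, 0.2378]
eef_rot: [[0.126, 0.813, 0.569], [0.992, -0.104, -0.072], [0.0, 0.573, -0.82]]
wrist_force: [0.0, -0.3, -0.2]
grip_width: 0.469
finger_force: 0.0
```

Call:
{"fn": "servo_tool", "kwargs": {"series": [[[0, 0, -15], [0, 0, 0], 40], [[0, 0, -15], [0, 0, 0], 40], [[0, 0, -15], [0, 0, 0], 40], [[0, 0, -15], [0, 0, 0], 40], [[0, 0, -15], [0, 0, 0], 40], [[0, 0, -15], [0, 0, 0], 40], [[0, 0, -10], [0, 0, 0], 40], [[0, 0, 0], [0, 0, 0], 40], [[0, 0, 0], [0, 0, 0], 40], [[0, 0, 0], [0, 0, 0], 40]]}}

```text
t: 12.12
tool_pos: [0.495, 0.0886, 0.3198]
eef_rot: [[0.126, 0.812, 0.57], [0.992, -0.104, -0.072], [0.001, 0.574, -0.819]]
wrist_force: [0.5, -0.3, -0.7]
grip_width: 0.473
finger_force: 0.0
```

```bash
python3 - <<'E'
from h import *
o=readout.get_obs();print(o["t"],o["tool_pos"],o["q"].round(2))
im,P=cloud("wrist");np.savez("pics/w3.npz",im=im,P=P)
lt=np.array([u[1],-u[0],0])
A=(P-R1)@np.stack([lt,u,[0,0,1]],1);r=im[...,0].astype(int);g=im[...,1].astype(int)
m=(A[...,1]>-.1)&(A[...,1]<-.01)&(abs(A[...,0])<.025)&(abs(A[...,2])<.03)&(r-g<30);q=A[m]
print("rod",len(q),np.percentile(q,[2,50,98],axis=0).round(4),"slope z",np.polyfit(q[:,1],q[:,2],1),"slope x",np.polyfit(q[:,1],q[:,0],1))
m=(A[...,1]>-.16)&(A[...,1]<-.03)&(abs(A[...,0])<.03)&(abs(A[...,2])<.05)&(r-g>80);q=A[m];print("knob",len(q),q.min(0).round(3),q.max(0).round(3))
im2,_=cloud("side");a=cv2.resize(im2[190:320,130:290],None,fx=2.4,fy=2.4);b=im[::1,::1]
b=cv2.resize(b,(416,312));c=np.zeros((312,800,3),np.uint8);c[:,:384]=a[:312];c[:,384:]=b;cv2.imwrite("pics/c3.png",c[...,::-1])
E
```

```text
12.1167 [0.49496799 0.08860497 0.31980142] [ 0.24 -0.08  1.95 -0.31  0.72  0.54]
rod 1401 [[-0.0075 -0.0893 -0.0144]
 [-0.0037 -0.047  -0.005 ]
 [ 0.0058 -0.0115  0.0008]] slope z [ 0.10304062 -0.00043322] slope x [-0.01025095 -0.00323498]
knob 336 [-0.012 -0.109 -0.018] [ 0.01  -0.091 -0.002]
```

View pics/c3.png

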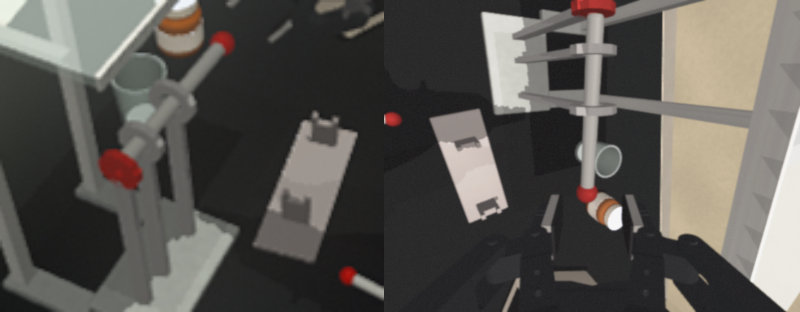

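Rod seated: crop shows it through eyes (175,105), (140,135) and up to the red eye (120,165), knob at (222,42), sag about 6°. Now on to the defenders.

```bash
python3 - <<'E'
from h import *
o=readout.get_obs();T=tilt(-27,35,1);print(T.round(3))
w=Ro.from_matrix(o["eef_rot"].T@T).as_rotvec();R0=o["eef_rot"]@Ro.from_rotvec(w*.2).as_matrix()
a,p,R=plan([.43,.04,.33],R0,4,50,show=False,pad=False)
b,p,R=plan([.42,-.298,.315],T,16,50,p,R,show=False,pad=False)
for r in a+b:print(r)
E
```

```text
[[-0.73   0.454  0.511]
 [ 0.372  0.891 -0.26 ]
 [-0.574  0.    -0.819]]
[[-14.1, -10.4, -10.6], [0.4, -0.4, -3.7], 50]
[[-13.4, -11.3, -10.4], [0.4, -0.4, -3.7], 50]
[[-12.7, -12.3, -10.2], [0.5, -0.5, -3.7], 50]
[[-12.1, -13.2, -10.1], [0.4, -0.4, -3.6], 50]
[[-20.6, -4.2, 2.6], [0.4, -0.4, -3.7], 50]
[[-20.2, -5.4, 2.8], [0.4, -0.4, -3.7], 50]
[[-19.8, -6.7, 3.0], [0.4, -0.4, -3.7], 50]
[[-19.3, -8.0, 3.2], [0.4, -0.4, -3.7], 50]
[[-18.8, -9.2, 3.3], [0.4, -0.4, -3.7], 50]
[[-18.1, -10.3, 3.5], [0.4, -0.4, -3.7], 50]
[[-17.4, -11.5, 3.7], [0.5, -0.4, -3.7], 50]
[[-16.6, -12.5, 4.0], [0.4, -0.4, -3.7], 50]
[[-15.7, -13.5, 4.2], [0.5, -0.4, -3.7], 50]
[[-14.8, -14.5, 4.4], [0.5, -0.5, -3.6], 50]
[[-13.8, -15.4, 4.7], [0.4, -0.4, -3.7], 50]
[[-12.7, -16.2, 4.9], [0.5, -0.5, -3.6], 50]
[[-11.7, -16.9, 5.1], [0.4, -0.4, -3.7], 50]
[[-10.5, -17.6, 5.3], [0.5, -0.5, -3.6], 50]
[[-9.3, -18.1, 5.5], [0.4, -0.4, -3.7], 50]
[[-8.1, -18.7, 5.7], [0.5, -0.5, -3.6], 50]
```

Call:
{"fn": "servo_tool", "kwargs": {"series": [[[-14, -10, -11], [0.4, -0.4, -3.7], 50], [[-13, -11, -10], [0.4, -0.4, -3.7], 50], [[-13, -12, -10], [0.5, -0.5, -3.7], 50], [[-12, -13, -10], [0.4, -0.4, -3.6], 50], [[-21, -4, 3], [0.4, -0.4, -3.7], 50], [[-20, -5, 3], [0.4, -0.4, -3.7], 50], [[-20, -7, 3], [0.4, -0.4, -3.7], 50], [[-19, -8, 3], [0.4, -0.4, -3.7], 50], [[-19, -9, 3], [0.4, -0.4, -3.7], 50], [[-18, -10, 4], [0.4, -0.4, -3.7], 50]]}}

```text
t: 13.05
tool_pos: [0.4284, -0.0876, 0.3247]
eef_rot: [[-0.365, 0.773, 0.518], [0.849, 0.505, -0.156], [-0.382, 0.383, -0.841]]
wrist_force: [-0.0, 0.6, -0.3]
grip_width: 0.585
finger_force: 0.0
```

Call:
{"fn": "servo_tool", "kwargs": {"series": [[[-17, -12, 4], [0.5, -0.4, -3.7], 50], [[-17, -13, 4], [0.4, -0.4, -3.7], 50], [[-16, -14, 4], [0.5, -0.4, -3.7], 50], [[-15, -15, 4], [0.5, -0.5, -3.6], 50], [[-14, -15, 5], [0.4, -0.4, -3.7], 50], [[-13, -16, 5], [0.5, -0.5, -3.6], 50], [[-12, -17, 5], [0.4, -0.4, -3.7], 50], [[-10, -18, 5], [0.5, -0.5, -3.6], 50], [[-9, -18, 5], [0.4, -0.4, -3.7], 50], [[-8, -19, 6], [0.5, -0.5, -3.6], 50]]}}

```text
t: 13.88
tool_pos: [0.4204, -0.3007, 0.315]
eef_rot: [[-0.73, 0.453, 0.511], [0.371, 0.891, -0.261], [-0.574, -0.001, -0.819]]
wrist_force: [0.9, 1.0, 0.0]
grip_width: 0.584
finger_force: 0.0
```

Call:
{"fn": "servo_tool", "kwargs": {"series": [[[0, 0, 0], [0, 0, 0], 50], [[0, 0, 0], [0, 0, 0], 50], [[0, 0, 0], [0, 0, 0], 50], [[0, 0, 0], [0, 0, 0], 50], [[0, 0, 0], [0, 0, 0], 50], [[0, 0, 0], [0, 0, 0], 50], [[0, 0, 0], [0, 0, 0], 50], [[0, 0, 0], [0, 0, 0], 50], [[0, 0, 0], [0, 0, 0], 50], [[0, 0, 0], [0, 0, 0], 50]]}}

```text
t: 14.72
tool_pos: [0.4208, -0.2991, 0.316]
eef_rot: [[-0.729, 0.455, 0.512], [0.372, 0.891, -0.261], [-0.575, 0.0, -0.818]]
wrist_force: [0.3, -0.1, 0.1]
grip_width: 0.586
finger_force: 0.0
```

```bash
python3 - <<'E'
from h import *
o=readout.get_obs();print(o["t"],o["tool_pos"].round(4),o["q"].round(2),o["eef_rot"].round(3))
im,P=cloud("wrist");np.savez("pics/w4.npz",im=im,P=P);cv2.imwrite("pics/w4.png",im[...,::-1])
r,g,b=np.moveaxis(im.astype(int),-1,0)
bl=(b>90)&(b-r>50)&(P[...,2]>.16)&(P[...,0]<.65);q=P[bl]
print(len(q),np.percentile(q,[1,50,99],axis=0).round(4))
c=q[:,:2].mean(0);w=np.linalg.svd(q[:,:2]-c,full_matrices=False)[2][0];print("yaw band",np.rad2deg(np.arctan(w[1]/w[0])),c)
t=q[q[:,2]>np.percentile(q[:,2],99)-.003];print("top",t.mean(0),len(t),cv2.minAreaRect(q[:,:2].astype(np.float32)))
ye=(r>130)&(b<90)&(g>90)&(P[...,2]>.1);y=P[ye];print("cups",len(y),np.percentile(y,[1,50,99],axis=0).round(4))
E
```

```text
14.7167 [ 0.4208 -0.2991  0.316 ] [-0.85 -0.08  1.96  0.33  0.71 -2.14] [[-0.729  0.455  0.512]
 [ 0.372  0.891 -0.261]
 [-0.575  0.    -0.818]]
2444 [[ 0.4501 -0.3594  0.1667]
 [ 0.4696 -0.3262  0.2083]
 [ 0.5274 -0.3085  0.2265]]
yaw band -28.650057373152066 [ 0.47510215 -0.32804034]
top [ 0.50464893 -0.34427107  0.22544297] 434 ((0.49169254302978516, -0.33714380860328674), (0.02209717407822609, 0.0899605005979538), 61.523345947265625)
cups 2892 [[ 0.4257 -0.974   0.1011]
 [ 0.438  -0.3116  0.1377]
 [ 0.5966 -0.2836  0.1622]]
```

View pics/w4.png

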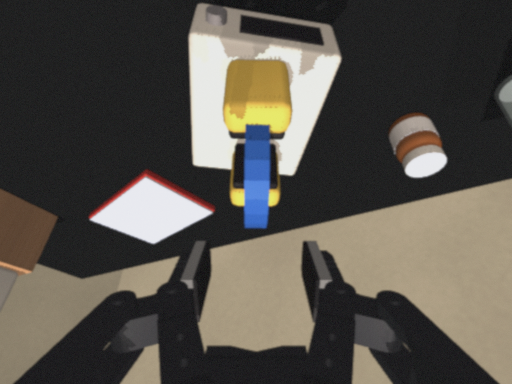

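Wrist view: blue band runs vertically at cols 246–270, rows 125–227, centred between the fingers (col about 257). Fit the arch circle.

```bash
python3 - <<'E'
from h import *
from scipy.optimize import least_squares
f=np.load("pics/w4.npz");im,P=f["im"],f["P"];r,g,b=np.moveaxis(im.astype(int),-1,0)
q=P[(b>90)&(b-r>50)&(P[...,2]>.16)&(P[...,0]<.65)]
a=np.deg2rad(-28.5);ex=np.array([np.cos(a),np.sin(a)]);ey=np.array([-ex[1],ex[0]])
l=q[:,:2]@ex;w=q[:,:2]@ey;print("w",np.percentile(w,[1,50,99]).round(4))
s=least_squares(lambda v:np.hypot(l-v[0],q[:,2]-v[1])-.0625,[.61,.165],loss="soft_l1",f_scale=.002);print(s.x,np.sqrt(np.mean(s.fun**2)))
w0=np.percentile(w,[1,99]).mean();C=s.x[0]*ex+w0*ey;print("arch centre xy",C,"cz",s.x[1])
C=np.array([*C,.165])
for t in(35,40):
    T=tilt(-28.5,t,1);z=T[:,2]
    G=C-z*.060   # band mean radius point, tool z = inward radial
    for back in(.0,.08):
        plan(G+z*(-.004-back),T,1,50,pad=False);print(t,back,(G+z*(-.004-back)).round(4))
E
```

```text
w [-0.0724 -0.0615 -0.0508]
[0.61172796 0.16376305] 0.0006327120015813565
arch centre xy [ 0.50820807 -0.34601903] cz 0.1637630475529316
[[[5.6, -1, 116.5], [0.9, 0.1, 1.2], 50]]
35 0.0 [ 0.4759 -0.3285  0.2174]
[[[5.4, 0.2, 36.5], [0.9, 0.1, 1.2], 50]]
35 0.08 [ 0.4356 -0.3066  0.283 ]
[[[11.2, -0.9, 116.8], [0.9, -4.9, 1.1], 50]]
40 0.0 [ 0.4721 -0.3264  0.214 ]
[[[18, 0.4, 37.1], [0.9, -4.9, 1.1], 50]]
40 0.08 [ 0.4269 -0.3019  0.2753]
```

Call:
{"fn": "servo_tool", "kwargs": {"series": [[[6, 0, 12], [0.3, -1.6, 0.4], 50], [[6, 0, 12], [0.3, -1.7, 0.4], 50], [[6, 0, 13], [0.3, -1.6, 0.4], 50], [[0, 0, 0], [0, 0, 0], 50], [[0, 0, 14], [0, 0, 0], 50], [[0, 0, 16], [0, 0, 0], 50], [[0, 0, 16], [0, 0, 0], 50], [[0, 0, 14], [0, 0, 0], 50], [[0, 0, 0], [0, 0, 0], 50], [[0, 0, 0], [0, 0, 0], 50]]}}

```text
t: 15.6
tool_pos: [0.462, -0.3214, 0.2296]
eef_rot: [[-0.673, 0.478, 0.565], [0.367, 0.879, -0.306], [-0.642, 0.001, -0.767]]
wrist_force: [-0.5, 0.3, 0.1]
grip_width: 0.584
finger_force: 0.0
```

```bash
python3 - <<'E'
from h import *
o=readout.get_obs();print(o["t"],o["tool_pos"].round(4),o["wrist_force"].round(1))
C=np.array([.5082,-.346,.165]);T=tilt(-28.5,40,1);plan(C-T[:,2]*.064,T,1,50,pad=False)
im,P=cloud("wrist");r,g,b=np.moveaxis(im.astype(int),-1,0)
q=(P-o["tool_pos"])@o["eef_rot"];q=q[(b>90)&(b-r>50)&(P[...,2]>.16)&(P[...,0]<.65)];print(np.percentile(q,[1,50,99],axis=0).round(4))
E
```

```text
15.6 [ 0.462  -0.3214  0.2296] [-0.5  0.3  0.1]
[[[1.4, 0.4, 19.1], [0.1, -0.1, -0.1], 50]]
[[-0.0402 -0.0103  0.0208]
 [ 0.0165  0.0004  0.0257]
 [ 0.0492  0.0111  0.0427]]
```

Call:
{"fn": "servo_tool", "kwargs": {"series": [[[1, 0, 10], [0, 0, 0], 50], [[0, 0, 9], [0, 0, 0], 50], [[0, 0, 0], [0, 0, 0], 50], [[0, 0, 0], [0, 0, 0], 14], [[0, 0, 0], [0, 0, 0], 14], [[0, 0, 0], [0, 0, 0], 14], [[0, 0, 0], [0, 0, 0], 14], [[0, 0, 0], [0, 0, 0], 14], [[0, 0, 0], [0, 0, 0], 14], [[0, 0, 0], [0, 0, 0], 14]], "grip_force": 80}}

```text
t: 16.48
tool_pos: [0.4715, -0.3265, 0.2154]
eef_rot: [[-0.672, 0.478, 0.566], [0.366, 0.878, -0.307], [-0.644, 0.001, -0.765]]
wrist_force: [-3.7, 3.2, 6.8]
grip_width: 0.229
finger_force: 78.2
```

```bash
python3 - <<'E'
from h import *
o=readout.get_obs();T=tilt(-28.5,40,1)
print(o["t"],o["grip_width"],o["finger_force"],o["wrist_force"].round(1),o["tool_pos"].round(4),Ro.from_matrix(T.T@o["eef_rot"]).as_rotvec(degrees=True).round(2))
C=np.array([.5082,-.346,.165]);print("arch centre in tool",o["eef_rot"].T@(C-o["tool_pos"]))
plan(o["tool_pos"]+[0,0,.14],o["eef_rot"],1,14,pad=False)
E
```

```text
16.4833 0.22884364500837412 78.22561971148389 [-3.7  3.2  6.8] [ 0.4715 -0.3265  0.2154] [-0.   -0.08  0.05]
arch centre in tool [0.00066433 0.00034696 0.06530941]
[[[-90.1, 0.1, -107.1], [0, 0, 0], 14]]
```

```bash
python3 - <<'E'
from h import *
o=readout.get_obs();c=np.array([.0007,.0003,.0653]);T=tilt(YAW,40,1)
a,p,R=plan(o["tool_pos"]+[0,0,.03],o["eef_rot"],4,14,show=False,pad=False)
C=R1+u*-.18;C[2]=.196
b,p,R=plan(C-T@c,T,16,14,p,R,show=False,pad=False)
for r in a+b:print(r)
E
```

```text
[[-4.8, 0.0, -5.7], [0.0, 0.0, 0.0], 14]
[[-4.8, 0.0, -5.8], [0.0, 0.0, 0.0], 14]
[[-4.9, 0.0, -5.7], [0.0, 0.0, 0.0], 14]
[[-4.8, 0.0, -5.8], [0.0, 0.0, 0.0], 14]
[[4.9, 16.4, -4.2], [-0.9, 0.0, -1.0], 14]
[[4.6, 16.6, -3.9], [-0.8, 0.0, -1.0], 14]
[[4.3, 16.7, -3.7], [-0.9, 0.0, -1.0], 14]
[[4.0, 16.8, -3.4], [-0.8, 0.0, -1.0], 14]
[[3.7, 16.9, -3.2], [-0.9, 0.0, -1.0], 14]
[[3.4, 17.0, -2.9], [-0.8, 0.0, -1.0], 14]
[[3.1, 17.1, -2.7], [-0.9, 0.0, -1.0], 14]
[[2.8, 17.2, -2.4], [-0.8, 0.0, -1.0], 14]
[[2.5, 17.3, -2.2], [-0.9, 0.0, -1.0], 14]
[[2.2, 17.4, -1.9], [-0.8, 0.0, -1.0], 14]
[[1.9, 17.5, -1.7], [-0.9, 0.0, -1.0], 14]
[[1.7, 17.5, -1.4], [-0.8, 0.0, -1.1], 14]
[[1.3, 17.6, -1.1], [-0.9, 0.0, -1.0], 14]
[[1.0, 17.6, -0.9], [-0.8, 0.0, -1.1], 14]
[[0.7, 17.6, -0.6], [-0.9, 0.1, -1.0], 14]
[[0.3, 17.7, -0.4], [-0.8, 0.0, -1.1], 14]
```

Call:
{"fn": "servo_tool", "kwargs": {"series": [[[-3, 0, -3], [0, 0, 0], 14], [[-5, 0, -6], [0, 0, 0], 14], [[-5, 0, -6], [0, 0, 0], 14], [[-5, 0, -6], [0, 0, 0], 14], [[-2, 0, -2], [0, 0, 0], 14], [[0, 0, 0], [0, 0, 0], 14], [[5, 8, -4], [-0.4, 0, -0.5], 14], [[5, 16, -4], [-0.9, 0, -1.0], 14], [[4, 17, -4], [-0.9, 0, -1.0], 14], [[4, 17, -3], [-0.8, 0, -1.0], 14]]}}

```text
t: 17.32
tool_pos: [0.4762, -0.262, 0.2433]
eef_rot: [[-0.702, 0.404, 0.587], [0.312, 0.915, -0.256], [-0.64, 0.003, -0.768]]
wrist_force: [-0.3, 0.3, -2.1]
grip_width: 0.22
finger_force: 78.5
```

```bash
python3 - <<'E'
from h import *
o=readout.get_obs();c=np.array([.0007,.0003,.0653]);T=tilt(YAW,40,1)
print(o["t"],o["grip_width"],o["finger_force"],o["wrist_force"].round(1),o["tool_pos"].round(4),o["q"].round(2))
im,P=cloud("wrist");r,g,b=np.moveaxis(im.astype(int),-1,0)
q=(P-o["tool_pos"])@o["eef_rot"];q=q[(b>90)&(b-r>50)&(abs(q[...,1])<.02)&(q[...,2]<.12)];print(np.percentile(q,[1,50,99],axis=0).round(4))
C=R1+u*-.18;C[2]=.196
plan(C-T@c,T,13,14,pad=False)
E
```

```text
17.3167 0.21974178355104984 78.47954568966088 [-0.3  0.3 -2.1] [ 0.4762 -0.262   0.2433] [-0.7   0.05  2.11  0.55  0.36 -2.31]
[[-0.0398 -0.0119  0.0022]
 [ 0.0176 -0.0013  0.0079]
 [ 0.0484  0.0093  0.0248]]
[[[3.2, 15.9, -3], [-0.8, -0, -1], 14], [[2.9, 16, -2.7], [-0.8, -0, -1], 14], [[2.7, 16.1, -2.5], [-0.8, -0, -1], 14], [[2.4, 16.2, -2.3], [-0.8, -0, -1], 14], [[2.1, 16.2, -2.1], [-0.8, -0, -1], 14], [[1.8, 16.3, -1.8], [-0.8, -0, -1], 14], [[1.5, 16.4, -1.6], [-0.8, -0, -1], 14], [[1.2, 16.4, -1.4], [-0.8, -0.1, -1], 14], [[0.9, 16.4, -1.2], [-0.8, -0, -1], 14], [[0.7, 16.5, -0.9], [-0.8, -0.1, -0.9], 14]]
[[[0.4, 16.5, -0.7], [-0.7, -0, -1], 14], [[0.1, 16.5, -0.5], [-0.8, -0.1, -0.9], 14], [[-0.2, 16.4, -0.3], [-0.7, -0, -1], 14]]
```

Call:
{"fn": "servo_tool", "kwargs": {"series": [[[3, 16, -3], [-0.8, 0, -1], 14], [[3, 16, -3], [-0.8, 0, -1], 14], [[3, 16, -2], [-0.8, 0, -1], 14], [[2, 16, -2], [-0.8, 0, -1], 14], [[2, 16, -2], [-0.8, 0, -1], 14], [[2, 16, -2], [-0.8, 0, -1], 14], [[1, 16, -2], [-0.8, 0, -1], 14], [[1, 16, -1], [-0.8, -0.1, -1], 14], [[1, 16, -1], [-0.8, 0, -1], 14], [[1, 16, -1], [-0.8, -0.1, -0.9], 14]]}}

```text
t: 18.2
tool_pos: [0.5007, -0.1017, 0.2458]
eef_rot: [[-0.752, 0.192, 0.631], [0.146, 0.981, -0.125], [-0.643, -0.002, -0.766]]
wrist_force: [-0.2, 0.5, -2.2]
grip_width: 0.227
finger_force: 78.7
```

```bash
cat > dst.py <<'E'
from h import *
import sys
s,cz,n=float(sys.argv[1]),float(sys.argv[2]),int(sys.argv[3])
o=readout.get_obs();c=np.array([.0007,.0003,.0653]);T=tilt(YAW,40,1)
print(o["t"],o["grip_width"],o["wrist_force"].round(1),o["q"].round(2))
C=o["tool_pos"]+o["eef_rot"]@c;d=C-R1;lt=np.array([u[1],-u[0],0]);print("arch s",d@u,"lat",d@lt,"cz",C[2],"rot err",Ro.from_matrix(T.T@o["eef_rot"]).as_rotvec(degrees=True).round(2))
C=R1+u*s;C[2]=cz;plan(C-T@c,T,n,14,pad=False)
E
python3 dst.py -.18 .196 4
```

```text
18.2 0.22713267152005087 [-0.2  0.5 -2.2] [-0.35 -0.01  2.17  0.34  0.31 -2.02]
arch s -0.23823346906713871 lat 0.0012311721701507344 cz 0.19539249731768918 rot err [ 2.49 -0.03  2.82]
[[[0.8, 13.8, -0.9], [-0.6, 0, -0.7], 14], [[0.7, 13.8, -0.8], [-0.6, 0, -0.7], 14], [[0.5, 13.9, -0.6], [-0.6, 0, -0.7], 14], [[0.3, 13.8, -0.5], [-0.7, 0, -0.7], 14]]
```

Call:
{"fn": "servo_tool", "kwargs": {"series": [[[0.8, 14, -1], [-0.6, 0, -0.7], 14], [[0.7, 14, -0.8], [-0.6, 0, -0.7], 14], [[0.5, 14, -0.6], [-0.6, 0, -0.7], 14], [[0.3, 14, -0.4], [-0.7, 0, -0.7], 14], [[0, 6, 0], [0, 0, 0], 14], [[0, 6, 0], [0, 0, 0], 14], [[0, 6, 0], [0, 0, 0], 14], [[0, 6, 0], [0, 0, 0], 14], [[0, 0, 0], [0, 0, 0], 14], [[0, 0, 0], [0, 0, 0], 14]]}}

```text
t: 19.03
tool_pos: [0.5099, -0.0232, 0.2465]
eef_rot: [[-0.759, 0.128, 0.638], [0.097, 0.992, -0.083], [-0.643, -0.001, -0.766]]
wrist_force: [-1.3, 0.8, -2.5]
grip_width: 0.227
finger_force: 78.7
```

```bash
python3 dst.py -.043 .19 9; python3 - <<'E'
from h import *
a,_=cloud("side");b,_=cloud("scene");a=cv2.resize(a[160:310,130:330],(400,300),interpolation=3);b=cv2.resize(b[150:300,200:400],(400,300),interpolation=3)
cv2.imwrite("pics/c5.png",np.hstack([a,b])[...,::-1])
E
```

```text
19.0333 0.22690236801781116 [-1.3  0.8 -2.5] [-0.13 -0.01  2.17 -0.    0.29 -1.57]
arch s -0.15644404018390154 lat 0.0004545285064414951 cz 0.1960119212586916 rot err [ 0.06 -0.04 -0.  ]
[[[0.5, 12.6, 0.5], [-0, 0, 0], 14], [[0.5, 12.6, 0.5], [-0, 0, 0], 14], [[0.5, 12.6, 0.5], [-0, 0, 0], 14], [[0.4, 12.6, 0.4], [-0, 0, 0], 14], [[0.5, 12.6, 0.5], [-0, 0, 0], 14], [[0.4, 12.6, 0.4], [-0, 0, 0], 14], [[0.5, 12.6, 0.5], [-0, 0, 0], 14], [[0.4, 12.6, 0.4], [-0, 0, 0], 14], [[0.5, 12.6, 0.5], [-0.1, 0, 0], 14]]
```

View pics/c5.png

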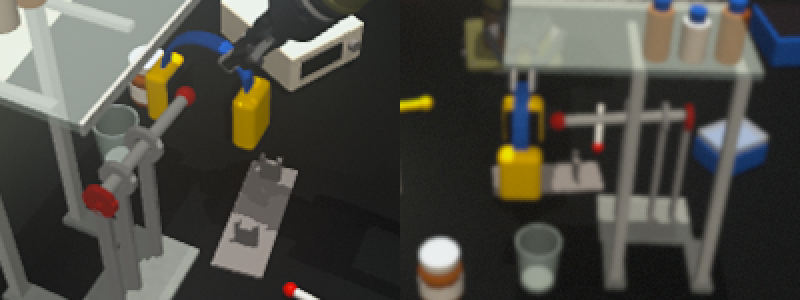

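Defenders straddle the rod line: the knob at (187,95) in the left crop lies between the cups and below the band. Slide on along the rod.

Call:
{"fn": "servo_tool", "kwargs": {"series": [[[0, 8, 0], [0, 0, 0], 14], [[0, 13, 0], [0, 0, 0], 14], [[0, 13, 0], [0, 0, 0], 14], [[0, 13, 0], [0, 0, 0], 14], [[0, 13, 0], [0, 0, 0], 14], [[0, 13, 0], [0, 0, 0], 14], [[0, 13, 0], [0, 0, 0], 14], [[0, 13, 0], [0, 0, 0], 14], [[0, 9, 0], [0, 0, 0], 14], [[0, 6, 0], [0, 0, 0], 14]]}}

```text
t: 19.97
tool_pos: [0.5261, 0.0896, 0.2473]
eef_rot: [[-0.758, 0.129, 0.64], [0.099, 0.992, -0.083], [-0.645, 0.0, -0.764]]
wrist_force: [-1.0, -0.1, -2.7]
grip_width: 0.233
finger_force: 78.7
```

```bash
python3 dst.py -.043 .166 8
```

```text
19.9667 0.23312801407728354 [-1.  -0.1 -2.7] [ 0.25  0.05  2.1  -0.65  0.4  -0.66]
arch s -0.04257868148141748 lat 0.00230640197392403 cz 0.19697049200147237 rot err [ 0.09 -0.17  0.11]
[[[2.7, -0.1, 2.8], [-0, 0, -0], 14], [[2.7, -0.1, 2.8], [-0, 0, -0], 14], [[2.7, -0.1, 2.8], [-0, 0, -0], 14], [[2.7, -0, 2.8], [-0, 0, -0], 14], [[2.7, -0.1, 2.7], [-0, 0, -0], 14], [[2.7, -0, 2.8], [-0, 0.1, -0], 14], [[2.7, -0.1, 2.7], [-0, 0, -0.1], 14], [[2.6, -0, 2.8], [-0.1, 0.1, -0], 14]]
```

Call:
{"fn": "servo_tool", "kwargs": {"series": [[[2.7, 0, 2.8], [0, 0, 0], 14], [[2.7, 0, 2.8], [0, 0, 0], 14], [[2.7, 0, 2.8], [0, 0, 0], 14], [[2.7, 0, 2.8], [0, 0, 0], 14], [[2.7, 0, 2.8], [0, 0, 0], 14], [[2.7, 0, 2.8], [0, 0, 0], 14], [[2.7, 0, 2.8], [0, 0, 0], 14], [[2.6, 0, 2.8], [0, 0, 0], 14], [[0, 0, 0], [0, 0, 0], 14], [[0, 0, 0], [0, 0, 0], 14]]}}

```text
t: 20.8
tool_pos: [0.5236, 0.0884, 0.2157]
eef_rot: [[-0.758, 0.13, 0.639], [0.099, 0.991, -0.085], [-0.644, -0.001, -0.765]]
wrist_force: [-0.2, 0.8, -3.1]
grip_width: 0.226
finger_force: 78.8
```

```bash
python3 dst.py -.043 .160 4
```

```text
20.8 0.2264225919083842 [-0.2  0.8 -3.1] [ 0.25  0.1   2.16 -0.85  0.32 -0.46]
arch s -0.04415894023928689 lat -6.57190146121365e-05 cz 0.16533729275927833 rot err [ 0.19 -0.1   0.1 ]
[[[0.8, 0.2, 1], [-0, 0, -0], 14], [[0.8, 0.3, 1], [-0.1, 0, -0], 14], [[0.8, 0.2, 1.1], [-0, 0.1, -0.1], 14], [[0.9, 0.3, 1], [-0.1, 0, -0], 14]]
```

Not yet in contact; lower a further 5 mm.

Call:
{"fn": "servo_tool", "kwargs": {"series": [[[0.8, 0, 1], [0, 0, 0], 14], [[0.8, 0, 1], [0, 0, 0], 14], [[0.8, 0, 1], [0, 0, 0], 14], [[0.6, 0, 0.8], [0, 0, 0], 14], [[0, 0, 0], [0, 0, 0], 14], [[0, 0, 0], [0, 0, 0], 14], [[0, 0, 0], [0, 0, 0], 14], [[0, 0, 0], [0, 0, 0], 14], [[0, 0, 0], [0, 0, 0], 14], [[0, 0, 0], [0, 0, 0], 14]]}}

```text
t: 21.63
tool_pos: [0.5244, 0.089, 0.2119]
eef_rot: [[-0.757, 0.13, 0.64], [0.099, 0.992, -0.084], [-0.646, -0.001, -0.764]]
wrist_force: [-0.7, -1.3, 0.3]
grip_width: 0.225
finger_force: 79.0
```

```bash
python3 dst.py -.043 .156 4
```

```text
21.6333 0.224879049198038 [-0.7 -1.3  0.3] [ 0.25  0.11  2.16 -0.88  0.31 -0.42]
arch s -0.043416215242079226 lat 0.0006790252500403103 cz 0.16155488185419148 rot err [ 0.13 -0.21  0.1 ]
[[[1, 0.1, 1], [-0, 0.1, -0], 14], [[1, 0.1, 0.9], [-0, 0, -0], 14], [[0.9, 0, 1], [-0.1, 0.1, -0.1], 14], [[1, 0.1, 0.9], [-0, 0, -0], 14]]
```

Rod now carries the weight (force −2.7 → +0.3 N). Release and retreat.

Call:
{"fn": "servo_tool", "kwargs": {"series": [[[0, 0, 0], [0, 0, 0], 24], [[0, 0, 0], [0, 0, 0], 28], [[0, 0, 0], [0, 0, 0], 32], [[0, 0, 0], [0, 0, 0], 38], [[0, 0, 0], [0, 0, 0], 38], [[0, 0, 0], [0, 0, 0], 38], [[0, 0, 0], [0, 0, 0], 38], [[0, 0, -3], [0, 0, 0], 38], [[0, 0, -5], [0, 0, 0], 38], [[0, 0, -8], [0, 0, 0], 38]]}}

```text
t: 22.47
tool_pos: [0.5136, 0.0902, 0.2236]
eef_rot: [[-0.758, 0.13, 0.639], [0.099, 0.992, -0.085], [-0.644, -0.001, -0.765]]
wrist_force: [0.3, -0.3, 0.5]
grip_width: 0.442
finger_force: 0.0
```

Call:
{"fn": "servo_tool", "kwargs": {"series": [[[0, 0, -10], [0, 0, 0], 38], [[0, 0, -12], [0, 0, 0], 38], [[0, 0, -12], [0, 0, 0], 38], [[0, 0, -12], [0, 0, 0], 38], [[0, 0, -12], [0, 0, 0], 38], [[0, 0, -12], [0, 0, 0], 38], [[0, 0, -10], [0, 0, 0], 38], [[0, 0, 0], [0, 0, 0], 38], [[0, 0, 0], [0, 0, 0], 38], [[0, 0, 0], [0, 0, 0], 38]]}}

```text
t: 23.3
tool_pos: [0.4627, 0.0971, 0.2849]
eef_rot: [[-0.758, 0.13, 0.64], [0.099, 0.992, -0.084], [-0.645, -0.001, -0.764]]
wrist_force: [-0.9, 0.1, -1.0]
grip_width: 0.442
finger_force: 0.0
```

```bash
python3 - <<'E'
from h import *
from scipy.optimize import least_squares
o=readout.get_obs();print(o["t"],o["tool_pos"].round(3),o["wrist_force"].round(1))
lt=np.array([u[1],-u[0],0])
for k in range(2):
    im,P=cloud("wrist");r,g,b=np.moveaxis(im.astype(int),-1,0)
    A=(P-R1)@np.stack([lt,u,[0,0,1]],1)
    q=A[(b>90)&(b-r>50)&(abs(A[...,0])<.09)&(abs(A[...,1]+.04)<.07)&(abs(A[...,2])<.1)]
    v=least_squares(lambda v:np.hypot(q[:,0]-v[0],q[:,2]-v[1])-.0625,[0,-.06],loss="soft_l1",f_scale=.002)
    print(len(q),"arch centre lat,z",v.x.round(4),"under z",(v.x[1]+.0575).round(4),"s",np.percentile(q[:,1],[1,50,99]).round(4))
a,_=cloud("side");a=cv2.resize(a[160:310,130:330],(400,300),interpolation=3);b=cv2.resize(im,(400,300))
cv2.imwrite("pics/c6.png",np.hstack([a,b])[...,::-1])
E
```

```text
23.3 [0.463 0.097 0.285] [-0.9  0.1 -1. ]
2686 arch centre lat,z [-0.0016 -0.0598] under z -0.0023 s [-0.0558 -0.043  -0.0263]
2697 arch centre lat,z [-0.0015 -0.0598] under z -0.0023 s [-0.0557 -0.0432 -0.0265]
```

View pics/c6.png

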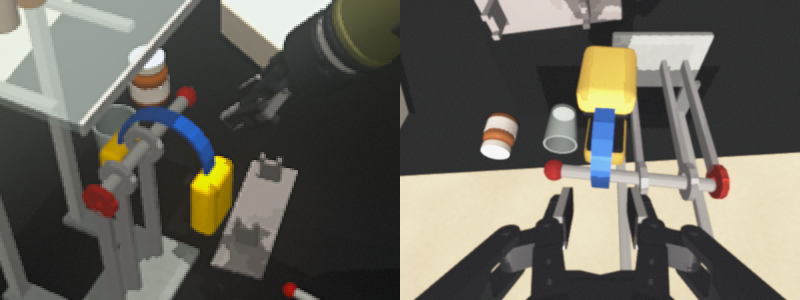

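Defenders hang on the rod between knob (187,97) and the first eye, one cup either side, still between frames. Let it settle, verify the rod end, hand in.

Call:
{"fn": "servo_tool", "kwargs": {"series": [[[0, 0, -5], [0, 0, 0], 38], [[0, 0, -5], [0, 0, 0], 38], [[0, 0, 0], [0, 0, 0], 38], [[0, 0, 0], [0, 0, 0], 38], [[0, 0, 0], [0, 0, 0], 38], [[0, 0, 0], [0, 0, 0], 38], [[0, 0, 0], [0, 0, 0], 38], [[0, 0, 0], [0, 0, 0], 38], [[0, 0, 0], [0, 0, 0], 38], [[0, 0, 0], [0, 0, 0], 38]]}}

```text
t: 24.28
tool_pos: [0.4564, 0.0979, 0.2925]
eef_rot: [[-0.758, 0.13, 0.639], [0.099, 0.992, -0.085], [-0.645, -0.001, -0.764]]
wrist_force: [0.1, 0.5, 0.3]
grip_width: 0.443
finger_force: 0.0
```

```bash
python3 - <<'E'
from h import *
lt=np.array([u[1],-u[0],0]);im,P=cloud("wrist");r,g,b=np.moveaxis(im.astype(int),-1,0)
A=(P-R1)@np.stack([lt,u,[0,0,1]],1)
q=A[(r-g>80)&(r-b>80)&(abs(A[...,0])<.03)&(A[...,1]>-.16)&(A[...,1]<-.06)&(abs(A[...,2])<.05)];print(len(q),q.min(0).round(3),q.max(0).round(3))
y=(q[:,1].max()+q[:,1].min())/2;print("knob centre s",y)
if -.107<y<-.09 : print(workorder.hand_in())
E
```

```text
418 [-0.013 -0.111 -0.025] [ 0.003 -0.092 -0.003]
knob centre s -0.10142617782904252
the job is handed in; nothing more can be done
None
```

The job is handed in. The rod is through the first two eyes and up against the red one, and the ear defenders hang on it by the headband about 43 mm before the first eye, one cup each side and clear of the bench. Jar, beaker and tip box were never touched. The hand-in returned no verdict.

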